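# Latch the drop-front door of the dry cabinet for microscope objectives

### The arm

A 6-joint arm with a two-finger parallel gripper is mounted at the origin on the work surface. World frame = base frame: x ahead of the robot, y to its left, z up, the work surface at z = 0. Lengths are in mm, angles in rad, forces in N, time in s.
With the tool pointing down it reaches from about 150 to 775 mm from the base axis. Payload 6.1 kg.
Tool frame: the origin (TCP) lies at the very end of the fingers, on their centre line; the grasp point (between the pads) lies 19 mm behind it; z points along the fingers, y is the direction in which the jaws open and shut (so a half turn about z gives the same grasp; the last joint's range is limited). The gripper opens to 85 mm and grips with 20 to 120 N. Pads are 22 mm wide; open, the fingers measure 114 mm over their backs; the gripper's body (76 mm by 85 mm) begins 54 mm behind the grasp point. The pads swing forward as they close: fully open they stand 13 mm farther back than shut.
Start: joints at [-1.106, 0.126, -0.04, 1.405, 0, 1.571], TCP at [235.319, -469.29, 231.295] pointing down, gripper open.
Joint ranges: [-2.72, 2.72], [-0.95, 1.95], [-1.27, 1.35], [-1.78, 2.02], [-1.46, 1.47], [-3.14, 3.14]. Speed limits (rad/s): [2.39, 2.39, 3.01, 3.14, 3.14, 3.14].

### API

Orientations are given as a unit quaternion [w, x, y, z].
In Python, from bench import state, read_camera, camera_model, hand_in gives the robot as it stands. The module is installed in compiled form; this text tells all that it offers.
- The arm moves only by the tool send_rows, never from a script. Its argument "series" is a list of rows, each a list of 7 numbers: the shift along the world's x, y, z in m, then the turn, a rotation vector about the world's x, y, z in degrees, then the opening, from -1 (shut) to 1 (fully open). A call has exactly 10 rows; each row shifts and turns the commanded pose from where the row before left it; what a row does not reach is not made up. A row lasts 1/12 s, in which the tool goes at most 41.7 mm and 7.16 degrees, less where a joint would pass 70% of its speed; a pose out of reach is approached as far as the arm can. A call is refused whole if a number of a shift passes 0.0417 or a number of a turn 7.16, either way. A call with a gripper value outside its range is refused whole. The fingers move at their own pace and stop on an object; "newtons" is the grip in N (left out, the last holds). Time passes only in rows, so rows that do not move let the fingers close, or fill a call up. It gives the time, the measured TCP pose, the force and the opening at its end, in the units of the state.
- state(): the state, without advancing time (a new reading comes with each control period).
- read_camera(name): name is "scene" or "side" or "wrist"; returns the picture (420x560x3 uint8, red, green, blue); there is no depth.
- camera_model(name): a dict with "mtx" (3x3 intrinsics, pixels), "R" (3x3) and "t" (3): a world point X has camera coordinates R X + t; the wrist camera has in their place "tool_from_camera" (4x4, takes a point from camera to tool coordinates, whose origin is the TCP and whose axes are the flange's). Camera axes: x right, y down, z forward; pixel columns grow to the right and rows downward; lengths in mm; the calibration is good to about 2 mm. The wrist camera is an equidistant fisheye: a pixel r from the principal point sees the ray r / f radians off the axis. A picture is of the moment at which its call begins: read the wrist's pose just before it. camera_model takes no time and is no camera call.
- hand_in(): hands the job in, once; it reports no verdict.
The state is a dict: "t": time; "joint_positions": joint angles; "joint_velocities": joint speeds; "tau": joint torques, N m; "tool_pos": TCP position; "tcp_rot": TCP orientation; "wrist_force": force on the tool from outside, world axes, zero at the start; "ft_torque": the same for the moment, N m; "gripper_width": opening from 0.0 (shut) to 1.0 (fully open).
Only numpy, scipy, OpenCV 4.12 (cv2) and the standard library are available. Lean on these libraries where they do the work, as an engineer would, in place of code of your own. Each camera call takes 0.05 s, during which the arm holds its last target.

### The job

Close up the dry cabinet: push its drop-front glass door up gently until it touches the seal, hook the latch loop on the cabinet's top over the keeper on the door's top edge and, still holding the loop, give it a light tug of about 5 N so that you feel it seated in the hook. Then let the loop go and press the latch lever down flat, past centre, so that it stays shut by itself and draws the door into the seal. Do not ram the door, haul on the loop or hammer the lever, and leave the things standing on and beside the cabinet alone.

Things in the scene. Friction and masses are not known exactly. Their poses are not given: they have to be found in the camera images.
- cabinet: Cream steel dry cabinet, 300 wide (y) x 225 deep (x) x 200 high; heavy, it stays put. Origin: bench level, middle of the front; x points in, away from the door, z up. Plane x = 0 is the door's back face when it just touches the springy seal. The draw latch stands on the top at the middle of the front edge, on a black block (x 14 to 102 mm, 30 wide, to z = 214).
- door: Drop-front door: aluminium frame 300 wide, 186 high, 24 thick, with a clear pane. Origin: middle of the hinge line along its bottom edge, at x = -4, z = 14 mm of the cabinet. Axes parallel to the cabinet's when shut. Starts leaning out (-x) by 0.12 to 0.28 rad; hinge friction 0.45 N m holds it where it is left. From first touch the seal yields about 9 N per mm at the keeper.
- door_top (a point): Middle of the door's top edge (half its 24 mm thickness), the door's axes; in the cabinet's frame at x = -12, z = 200 mm when the door just touches the seal. Push on the front of the 30 mm high top rail under it.
- keeper (a point): Nominal seat: the loop bar's centre when it lies on the keeper's block against the hook's upright. Door's axes (x in, z up). 21 mm above the door's top edge, 13 mm behind its front face. The steel keeper (26 wide in y) is clamped in slotted holes: the real one stands up to 3.5 mm further in or out (x) than this, unmeasured, so feel for it. Its shape: see keeper_nose.
- keeper_nose (a point): Nominal tip of the keeper's nose (door's axes): 3 mm out (-x) of the seat and 10 mm above it; the nose is 4 thick (z), centred here, and runs in to the upright, whose face is 5 mm in from the seat. The throat under it, 13 high down to the block's top, is open outwards (-x) and sideways: the 10 mm bar goes out past the nose, down, then in under it.
- loop: Latch loop, 50 g: two 5 mm wires 37 mm apart (y) and a brass cross bar (a roller sleeve). Origin: its pivot on the lever; the bar is 56 mm from it along -x. Rivet friction (0.03 N m) holds it where left. The lever follows when the bar is led, so the bar can go anywhere 40 to 72 mm from lever_pivot. It starts standing up over the latch, leaning up to 0.6 rad to either side.
- loop_bar (a point): Centre of the loop's cross bar: 10 mm diameter, 50 mm long over its rounded ends, along the cabinet's y. The ends stand 4 mm out beyond the wires: pinch the bar by them, fingers closing along y; it then turns freely between the fingers.
- lever (a joint): Latch lever, rad: 0 flat on its base (pointing along the cabinet's +x), pi/2 upright, more leans to the door. Starts at 0.5 to 1.0. With the bar drawn into the hook, seal untouched, it reads 0.9 to 1.55. Pressing on from there takes up to 3 to 12 N at lever_pad; at 0.1 to 0.2 it passes centre and the loop pulls it flat. Own friction 0.04 N m.
- lever_pivot (a point): The lever's pivot (axis along y), at x = 35, z = 227 mm in the cabinet's frame. The loop's pivot is on the lever, 16 mm from it.
- lever_pad (a point): Red pad on the lever's upper face, the place to press: 50 mm along the lever from its pivot and 6 mm above that line, so at x = 85, z = 233 mm of the cabinet when flat. The lever is 20 wide; its tip is 17 mm beyond this point.
- objective_can: Bystander: black and yellow objective canister, 35 diameter x 52 high, on the cabinet's top near its left (+y) rear; origin under its centre.
- oil_bottle: Bystander: amber immersion oil bottle, 28 diameter x 62 high, on the cabinet's top near its right (-y) rear; origin under its centre.
- slide_box: Bystander: blue and white slide box 96 x 86 x 32 mm, on the bench to the left (+y) of the cabinet; origin under its centre.

How it is judged:
By the outcome, as a careful person would: the job done as asked, in the order asked, and still so for the second after the job is handed in, with the robot touching nothing.
It also fails if it takes over 72 s, if anything falls off the work surface, if the arm or the gripper's body presses on something with over 40 N, if the wrist force passes 120 N, or if a joint passes its speed limit or range.

## Working session

There is one attempt and no reset: what is moved stays moved. The work goes in short steps, Python scripts to look and compute and a tool call to move; the robot and the scene stay as the last step left them, time stands still between calls to the robot, and variables do not carry over. Pictures are saved under pics/ and viewed, and the job is handed in when it is done.

Besides the shell and the picture viewer there is one more tool, called after "Call:" in YAML: its name, and indented under it one key for each argument. send_rows: Moves the arm, as the interface text tells. Its arguments: {"type":"object","properties":{"series":{"type":"array"},"newtons":{"type":"number"}},"required":["series"]}

```bash
mkdir -p pics; ls
python3 - <<'E'
from bench import state, read_camera, camera_model
import cv2
print(state())
for n in ["scene","side","wrist"]:
    m=camera_model(n); print(n,m)
    cv2.imwrite(f"pics/{n}0.png",cv2.cvtColor(read_camera(n),cv2.COLOR_RGB2BGR))
E
```

```text
pics
{'t': 0.0, 'joint_positions': array([-1.10601610e+00,  1.26387309e-01, -4.06328316e-02,  1.40543641e+00,
        1.05007570e-05,  1.57082648e+00]), 'joint_velocities': array([-0.00077094, -0.00119272, -0.00141617,  0.00037784,  0.00134439,
       -0.00068471]), 'tau': array([-5.52024067e-04, -4.35913002e+01,  3.52924347e+01,  1.75395445e-02,
       -2.50990034e-06, -6.32268744e-07]), 'tool_pos': array([ 235.1268159 , -468.91817625,  230.51330263]), 'tcp_rot': array([-8.09002931e-04,  9.73121860e-01,  2.30289289e-01, -1.86080873e-04]), 'wrist_force': array([ 0.40597406,  0.61279142, -0.70974145]), 'ft_torque': array([0.00966463, 0.03071881, 0.05426219]), 'gripper_width': 0.9989569608970279}
scene {'mtx': array([[388.91217768,   0.        , 285.9334026 ],
       [  0.        , 388.91217768, 212.21884059],
       [  0.        ,   0.        ,   1.        ]]), 'R': array([[-0.21204554,  0.97710306, -0.01750108],
       [ 0.72573107,  0.1454502 , -0.67242743],
       [-0.65448537, -0.15528632, -0.73995612]]), 't': array([  15.42693683, -356.86110602, 1275.19856435])}
side {'mtx': arra
[... 191 characters left out ...]
0.00457425],
       [-0.07156748,  0.61447945, -0.78568002],
       [ 0.09823454, -0.77952806, -0.61861618]]), 't': array([ 630.23659333,   98.69515947, 1301.99577937])}
wrist {'mtx': array([[325.1922621 ,   0.        , 280.4207925 ],
       [  0.        , 325.1922621 , 206.07830494],
       [  0.        ,   0.        ,   1.        ]]), 'tool_from_camera': array([[-9.27053344e-05, -9.50888027e-01, -3.09535058e-01,
         7.92934393e+01],
       [ 9.99999494e-01,  2.22026801e-04, -9.81562206e-04,
        -5.40149020e-02],
       [ 1.00208083e-03, -3.09534992e-01,  9.50887525e-01,
        -1.41745509e+02],
       [ 0.00000000e+00,  0.00000000e+00,  0.00000000e+00,
         1.00000000e+00]])}
```

View pics/scene0.png

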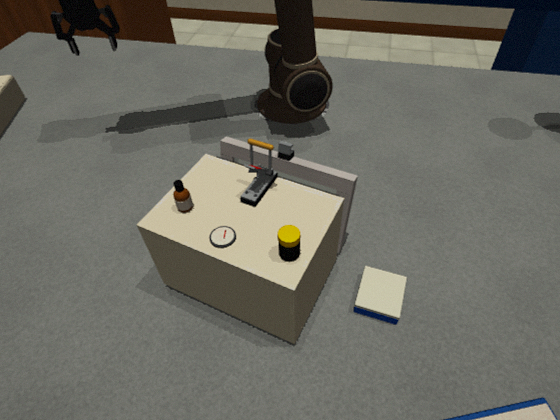

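View pics/side0.png

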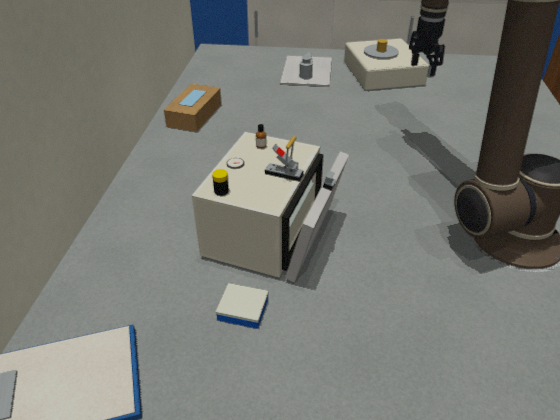

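View pics/wrist0.png

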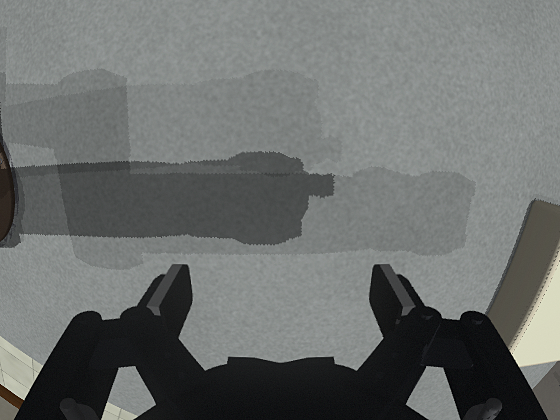

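```bash
cat > h.py <<'E'
import numpy as np, cv2
from bench import state, read_camera, camera_model
from scipy.spatial.transform import Rotation as Rn
def ray(n,u,v):
    m=camera_model(n);K=m['mtx'];R=m['R'];t=m['t']
    d=R.T@np.array([(u-K[0,2])/K[0,0],(v-K[1,2])/K[1,1],1.]);return -R.T@t,d/np.linalg.norm(d)
def onz(n,u,v,z):
    c,d=ray(n,u,v);return c+d*(z-c[2])/d[2]
def proj(n,X):
    m=camera_model(n);p=m['mtx']@(m['R']@np.asarray(X,float)+m['t']);return p[:2]/p[2]
def tri(obs):
    A=np.zeros((3,3));b=np.zeros(3);L=[]
    for n,u,v in obs:
        c,d=ray(n,u,v) if isinstance(n,str) else n(u,v)
        P=np.eye(3)-np.outer(d,d);A+=P;b+=P@c;L.append((c,P))
    X=np.linalg.solve(A,b);return X,[np.linalg.norm(P@(X-c)) for c,P in L]
def toolpose():
    s=state();q=s['tcp_rot'];return Rn.from_quat([q[1],q[2],q[3],q[0]]).as_matrix(),s['tool_pos']
def wray(u,v,R,p):
    m=camera_model('wrist');K=m['mtx'];T=m['tool_from_camera']
    x=np.array([u-K[0,2],v-K[1,2]])/K[0,0];r=np.linalg.norm(x)
    d=np.r_[x/r*np.sin(r),np.cos(r)] if r>0 else np.array([0,0,1.])
    return R@T[:3,3]+p, R@T[:3,:3]@d
def shot(n,name,crop=None,s=1):
    im=cv2.cvtColor(read_camera(n),cv2.COLOR_RGB2BGR);cv2.imwrite(f"pics/{name}_raw.png",im)
    zoom(im,name,crop,s)
def zoom(im,name,crop=None,s=1):
    if crop: u0,v0,u1,v1=crop;im=im[v0:v1,u0:u1]
    cv2.imwrite(f"pics/{name}.png",cv2.resize(im,None,fx=s,fy=s,interpolation=cv2.INTER_CUBIC))
E
python3 - <<'E'
from h import *
zoom(cv2.imread('pics/scene0.png'),'sz',(135,125,365,295),3.4)
zoom(cv2.imread('pics/side0.png'),'dz',(190,115,360,285),3.5)
E
```

```text
(no output)
```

View pics/sz.png

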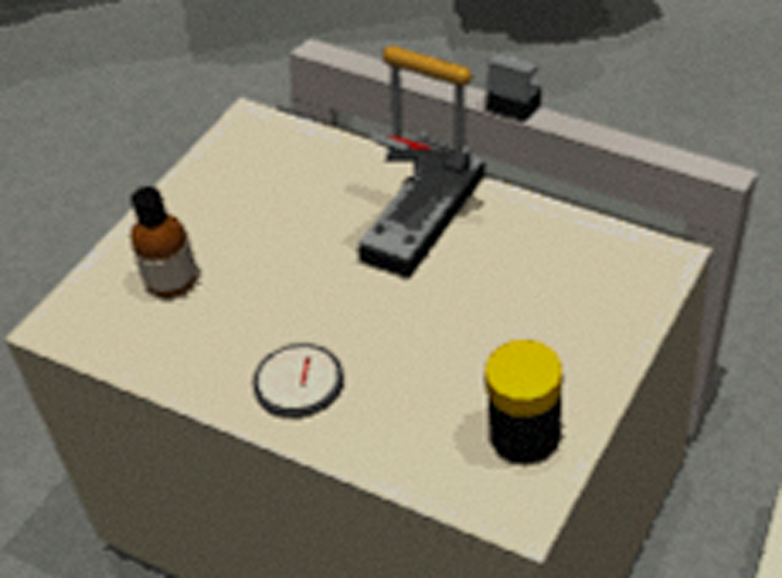

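View pics/dz.png

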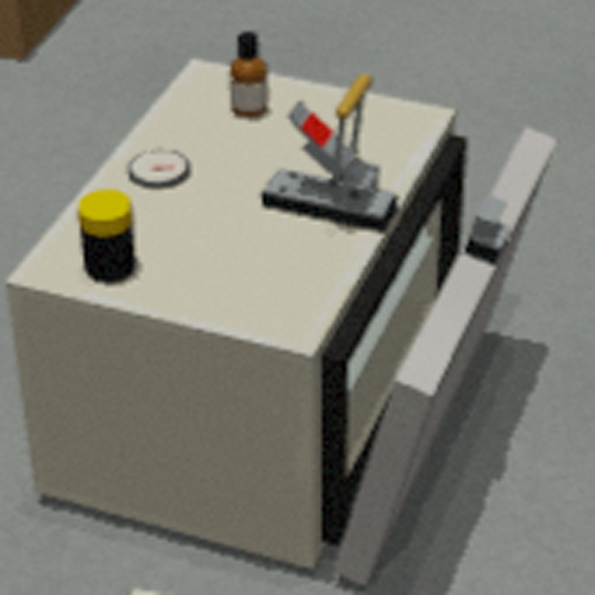

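Run:
```python
from h import *
S=lambda p:(135+p[0]/3.4,125+p[1]/3.4)
D=lambda p:(190+p[0]/3.5,115+p[1]/3.5)
P={'FR':((240,98),(457,108)),'RR':((8,341),(193,60)),'RL':((545,561),(10,285)),'FL':((712,247),(320,354))}
Q={}
for k,(a,b) in P.items():
    X,e=tri([('scene',*S(a)),('side',*D(b))]);Q[k]=X
    print(k,X.round(1),np.round(e,1),onz('scene',*S(a),200).round(1),onz('side',*D(b),200).round(1))
for k in('FR','RR','RL','FL'): Q[k]=(onz('scene',*S(P[k][0]),200)+onz('side',*D(P[k][1]),200))/2
print([np.linalg.norm(Q[a]-Q[b]).round(1) for a,b in (('FR','RR'),('RR','RL'),('RL','FL'),('FL','FR'))])
# pose fit: local points (x in, y left)
loc=np.array([[0,-150],[225,-150],[225,150],[0,150]]);W=np.array([Q[k][:2] for k in('FR','RR','RL','FL')])
lc=loc-loc.mean(0);wc=W-W.mean(0);th=np.arctan2((lc[:,0]*wc[:,1]-lc[:,1]*wc[:,0]).sum(),(lc*wc).sum())
c,s=np.cos(th),np.sin(th);R=np.array([[c,-s],[s,c]]);o=W.mean(0)-R@loc.mean(0)
print('yaw',th,'org',o,'resid',(W-(loc@R.T+o)).round(1))
f=lambda X:np.r_[R.T@(X[:2]-o),X[2]].round(1)
for k,a,b in [('doorRback',(292,57),(528,128)),('doorRfront',(306,40),(555,140)),('doorLfront',(755,172),(435,388)),('doorLback',(748,188),(400,378)),('barR',(391,54),(366,80)),('barL',(463,76),(342,110))]:
    X,e=tri([('scene',*S(a)),('side',*D(b))]);print(k,X.round(1),np.round(e,1),f(X))
```

```text
FR [525.7 -66.4 201.7] [1.8 1.8] [526.1 -65.7 200. ] [525.  -72.2 200. ]
RR [ 730.  -115.1  200.6] [1.3 1.3] [ 730.8 -114.3  200. ] [ 729.8 -118.3  200. ]
RL [799.5 175.  199.9] [1. 1.] [800.5 175.7 200. ] [799.  173.9 200. ]
FL [594.7 223.9 201.6] [2.2 2.2] [595.6 225.1 200. ] [593.7 219.2 200. ]
[np.float64(210.2), np.float64(299.2), np.float64(210.5), np.float64(299.2)]
yaw -0.2314075681809484 org [553.09365193  78.73437583] resid [[ 6.9 -1.7]
 [-7.4  2.6]
 [-6.7  1.7]
 [ 7.2 -2.6]]
doorRback [473.7 -52.5 196.1] [2.7 2.7] [ -47.2 -145.9  196.1]
doorRfront [452.7 -49.8 191.4] [0.4 0.4] [ -68.3 -148.1  191.4]
doorLfront [523.8 240.6 195.4] [2.7 2.7] [-65.7 150.9 195.4]
doorLback [544.5 238.5 200.4] [1.7 1.7] [-45.  153.5 200.4]
barR [583.1  52.4 293.6] [0.9 0.9] [ 35.3 -18.7 293.6]
barL [594.8  92.7 294.8] [1.1 1.1] [ 37.4  23.2 294.8]
```

```bash
cat >> h.py <<'E'
TH=-0.2314
def setc(o,th):
    global O,RC
    O=np.array([o[0],o[1],0.]);c,s=np.cos(th),np.sin(th);RC=np.array([[c,-s,0],[s,c,0],[0,0,1.]])
def c2w(p): return RC@np.asarray(p,float)+O
def w2c(p): return RC.T@(np.asarray(p,float)-O)
setc((545.8,80.5),TH)
E
python3 - <<'E'
from h import *
S=lambda p:(135+p[0]/3.4,125+p[1]/3.4)
D=lambda p:(190+p[0]/3.5,115+p[1]/3.5)
A=[((240,98),(457,108),(14,-150)),((8,341),(193,60),(225,-150)),((545,561),(10,285),(225,150)),((712,247),(320,354),(14,150))]
from scipy.optimize import least_squares
# per-camera 2D fits on z=200 plane
for n,g,i in(('scene',S,0),('side',D,1)):
    W=np.array([onz(n,*g(a[i]),200)[:2] for a in A]);L=np.array([a[2] for a in A])
    def r(p):
        c,s=np.cos(p[2]),np.sin(p[2]);return (L@np.array([[c,s],[-s,c]])+p[:2]-W).ravel()
    q=least_squares(r,[545,80,-.23]);print(n,q.x,q.fun.round(1))
for X in ((-12,0,200),(-11,0,221),(35,0,227)):print(X,c2w(X))
X,e=tri([('scene',*S((480+35,62))),('side',*D((490,207)))]);print('keepertop',X,e,w2c(X))
E
```

```text
scene [ 5.47073422e+02  8.30646990e+01 -2.35145572e-01] [-0.4 -0.4  0.1 -1.   0.3  0.8 -0.   0.5]
side [ 5.45493998e+02  7.76374684e+01 -2.27866530e-01] [ 0.2  0.5  0.9 -1.  -0.5 -0.9 -0.7  1.4]
(-12, 0, 200) [534.11984473  83.25208519 200.        ]
(-11, 0, 221) [535.093191    83.02274476 221.        ]
(35, 0, 227) [579.86711953  72.47308486 227.        ]
keepertop [497.34027015  96.81867129 230.33038799] [np.float64(1.261450394154216), np.float64(1.2614503941542479)] [-50.91062855   4.76994246 230.33038799]
```

```bash
sed -i 's/^setc.*/setc((546.3,80.4),-0.2315)/' h.py
python3 - <<'E'
from h import *
R,p=toolpose();print(p,Rn.from_matrix(R).as_euler('zyx',degrees=True),np.degrees(np.arctan2(R[1,0],R[0,0])))
print(c2w((-110,0,231)), c2w((-110,0,231))-p, 180-np.degrees(.2315))
E
```

```text
[ 235.18881658 -469.0606321   230.7039034 ] [-2.66302125e+01 -3.11376258e-02 -1.79939604e+02] 26.6302293228926
[439.23443332 105.63815427 231.        ] [2.04045617e+02 5.74698786e+02 2.96096605e-01] 166.73602704272145
```

Call:
send_rows:
  series:
    - [0.0102,0.0287,0,0,0,7,-1]
    - [0.0102,0.0287,0,0,0,7,-1]
    - [0.0102,0.0287,0,0,0,7,-1]
    - [0.0102,0.0287,0,0,0,7,-1]
    - [0.0102,0.0287,0,0,0,7,-1]
    - [0.0102,0.0287,0,0,0,7,-1]
    - [0.0102,0.0287,0,0,0,7,-1]
    - [0.0102,0.0287,0,0,0,7,-1]
    - [0.0102,0.0287,0,0,0,7,-1]
    - [0.0102,0.0287,0,0,0,7,-1]
  newtons: 20

```text
t: 0.98
tool_pos: [337.3, -180.8, 231.2]
tcp_rot: [0.0, 0.663, 0.749, 0.0]
wrist_force: [0.8, -0.1, 0.5]
gripper_width: -0.002
```

Call:
send_rows:
  series:
    - [0.0102,0.0287,0,0,0,7,-1]
    - [0.0102,0.0287,0,0,0,7,-1]
    - [0.0102,0.0287,0,0,0,7,-1]
    - [0.0102,0.0287,0,0,0,7,-1]
    - [0.0102,0.0287,0,0,0,7,-1]
    - [0.0102,0.0287,0,0,0,7,-1]
    - [0.0102,0.0287,0,0,0,7,-1]
    - [0.0102,0.0287,0,0,0,7,-1]
    - [0.0102,0.0287,0,0,0,7,-1]
    - [0,0,0,0,0,7,-1]

```text
t: 1.82
tool_pos: [430.3, 79.8, 230.6]
tcp_rot: [-0.0, 0.111, 0.994, 0.001]
wrist_force: [-0.1, -0.8, 0.5]
gripper_width: 0.002
```

Run:
```python
from h import *
R,p=toolpose();s=state();print(s['t'],p,w2c(p),np.degrees(np.arctan2(R[1,0],R[0,0])),R[:,2],s['wrist_force'],s['joint_positions'],s['gripper_width'])
shot('wrist','w1');shot('side','s1',(200,80,480,290),2.8)
```

```text
1.8167 [430.30315023  79.84421109 230.62991979] [-112.77492152  -27.1550204   230.62991979] 167.23523409299816 [-2.73880519e-04  1.44088008e-03 -9.99998924e-01] [-0.11945957 -0.84783591  0.51408278] [ 0.18247651 -0.0390505  -0.21417238  1.39568231  0.00146666  0.40526409] 0.0020701742991329694
```

View pics/w1.png

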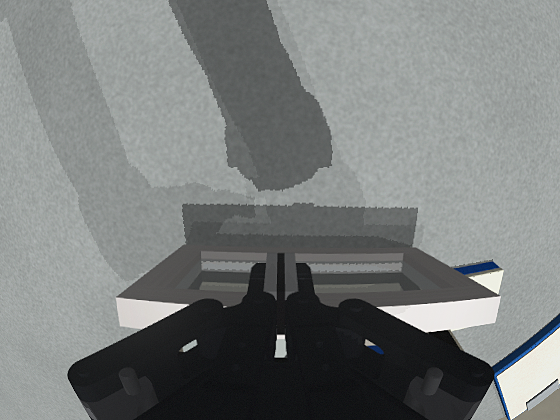

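View pics/s1.png

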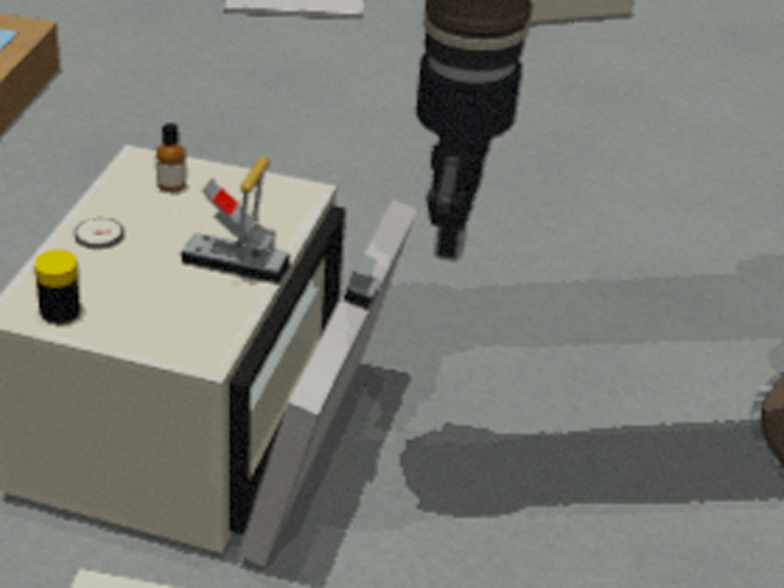

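Call:
send_rows:
  series:
    - [0.0028,0.0021,-0.005,0,0,-0.5,-1]
    - [0.0028,0.0021,-0.005,0,0,0,-1]
    - [0.0028,0.0021,-0.005,0,0,0,-1]
    - [0.0028,0.0021,-0.005,0,0,0,-1]
    - [0.0028,0.0021,-0.005,0,0,0,-1]
    - [0.0028,0.0021,-0.005,0,0,0,-1]
    - [0.0028,0.0021,-0.005,0,0,0,-1]
    - [0.0028,0.0021,-0.005,0,0,0,-1]
    - [0.0028,0.0021,-0.005,0,0,0,-1]
    - [0.0028,0.0021,-0.005,0,0,0,-1]

```text
t: 2.75
tool_pos: [457.4, 97.2, 180.8]
tcp_rot: [0.0, 0.121, 0.993, -0.0]
wrist_force: [-0.0, -0.1, -0.4]
gripper_width: 0.003
```

Call:
send_rows:
  series:
    - [0.003,-0.0007,0,0,0,0,-1]
    - [0.003,-0.0007,0,0,0,0,-1]
    - [0.003,-0.0007,0,0,0,0,-1]
    - [0.003,-0.0007,0,0,0,0,-1]
    - [0.003,-0.0007,0,0,0,0,-1]
    - [0.003,-0.0007,0,0,0,0,-1]
    - [0.003,-0.0007,0,0,0,0,-1]
    - [0.003,-0.0007,0,0,0,0,-1]
    - [0.003,-0.0007,0,0,0,0,-1]
    - [0.003,-0.0007,0,0,0,0,-1]

```text
t: 3.58
tool_pos: [487.2, 90.0, 181.5]
tcp_rot: [-0.0, 0.121, 0.993, 0.0]
wrist_force: [-3.9, -0.2, 4.1]
gripper_width: -0.002
```

```bash
cat > st.py <<'E'
from h import *
R,p=toolpose();s=state();print(s['t'],'cab',w2c(p).round(2),'yaw',np.degrees(np.arctan2(R[1,0],R[0,0])).round(2),'Fcab',(RC.T@s['wrist_force']).round(2),'w',s['gripper_width'])
E
python3 st.py; python3 -c "
from h import *
shot('side','s2',(200,80,480,290),2.8)"
```

```text
3.5833 cab [-59.72  -4.25 181.47] yaw 166.13 Fcab [-3.78 -1.07  4.11] w -0.0021407757818270087
```

View pics/s2.png

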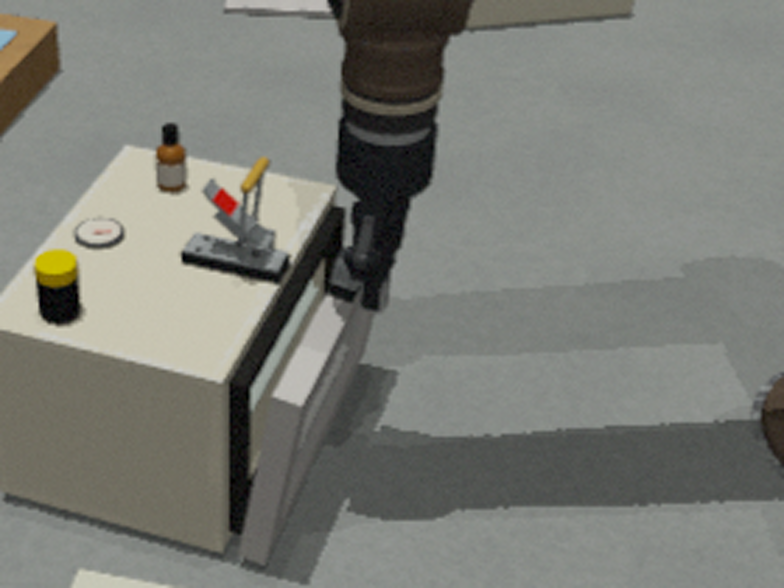

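Call:
send_rows:
  series:
    - [0.002,-0.0004,0.0003,0,0,0.6,-1]
    - [0.002,-0.0004,0.0003,0,0,0,-1]
    - [0.002,-0.0004,0.0003,0,0,0,-1]
    - [0.002,-0.0004,0.0003,0,0,0,-1]
    - [0.002,-0.0004,0.0003,0,0,0,-1]
    - [0.002,-0.0004,0.0003,0,0,0,-1]
    - [0.002,-0.0004,0.0003,0,0,0,-1]
    - [0.002,-0.0004,0.0003,0,0,0,-1]
    - [0.001,-0.0002,0,0,0,0,-1]
    - [0,0,0,0,0,0,-1]

```text
t: 4.47
tool_pos: [504.6, 86.6, 183.6]
tcp_rot: [0.0, 0.116, 0.993, 0.0]
wrist_force: [-1.6, 0.3, 0.2]
gripper_width: -0.0
```

```bash
python3 st.py
```

```text
4.4667 cab [-42.01  -3.56 183.62] yaw 166.72 Fcab [-1.6  -0.07  0.21] w -0.00036465438437264337
```

Call:
send_rows:
  series:
    - [0.0005,-0.0001,0,0,0,0,-1]
    - [0.0005,-0.0001,0,0,0,0,-1]
    - [0.0005,-0.0001,0,0,0,0,-1]
    - [0.0005,-0.0001,0,0,0,0,-1]
    - [0.0005,-0.0001,0,0,0,0,-1]
    - [0.0005,-0.0001,0,0,0,0,-1]
    - [0,0,0,0,0,0,-1]
    - [0,0,0,0,0,0,-1]
    - [0,0,0,0,0,0,-1]
    - [0,0,0,0,0,0,-1]

```text
t: 5.3
tool_pos: [507.3, 86.1, 183.8]
tcp_rot: [0.0, 0.116, 0.993, 0.0]
wrist_force: [-3.0, -0.1, 2.1]
gripper_width: 0.001
```

```bash
python3 st.py
```

```text
5.3 cab [-39.3   -3.45 183.76] yaw 166.73 Fcab [-2.86 -0.79  2.09] w 0.001248859519630727
```

Call:
send_rows:
  series:
    - [0.0005,-0.0001,0,0,0,0,-1]
    - [0.0005,-0.0001,0,0,0,0,-1]
    - [0.0005,-0.0001,0,0,0,0,-1]
    - [0.0005,-0.0001,0,0,0,0,-1]
    - [0,0,0,0,0,0,-1]
    - [0,0,0,0,0,0,-1]
    - [0,0,0,0,0,0,-1]
    - [0,0,0,0,0,0,-1]
    - [0,0,0,0,0,0,-1]
    - [0,0,0,0,0,0,-1]

```text
t: 6.13
tool_pos: [509.2, 85.7, 183.7]
tcp_rot: [0.0, 0.116, 0.993, 0.0]
wrist_force: [-2.7, 1.1, 1.8]
gripper_width: -0.001
```

Call:
send_rows:
  series:
    - [0.0005,-0.0001,0,0,0,0,-1]
    - [0.0005,-0.0001,0,0,0,0,-1]
    - [0.0005,-0.0001,0,0,0,0,-1]
    - [0,0,0,0,0,0,-1]
    - [0,0,0,0,0,0,-1]
    - [0,0,0,0,0,0,-1]
    - [0,0,0,0,0,0,-1]
    - [0,0,0,0,0,0,-1]
    - [0,0,0,0,0,0,-1]
    - [0,0,0,0,0,0,-1]

```text
t: 6.97
tool_pos: [510.7, 85.3, 183.7]
tcp_rot: [0.0, 0.116, 0.993, -0.0]
wrist_force: [-2.4, -0.4, 2.4]
gripper_width: -0.001
```

```bash
python3 st.py; python3 -c "
from h import *
shot('side','s3',(200,80,480,290),2.8)"
```

```text
6.9667 cab [-35.81  -3.4  183.68] yaw 166.73 Fcab [-2.22 -0.89  2.42] w -0.0005664180728492659
```

View pics/s3.png

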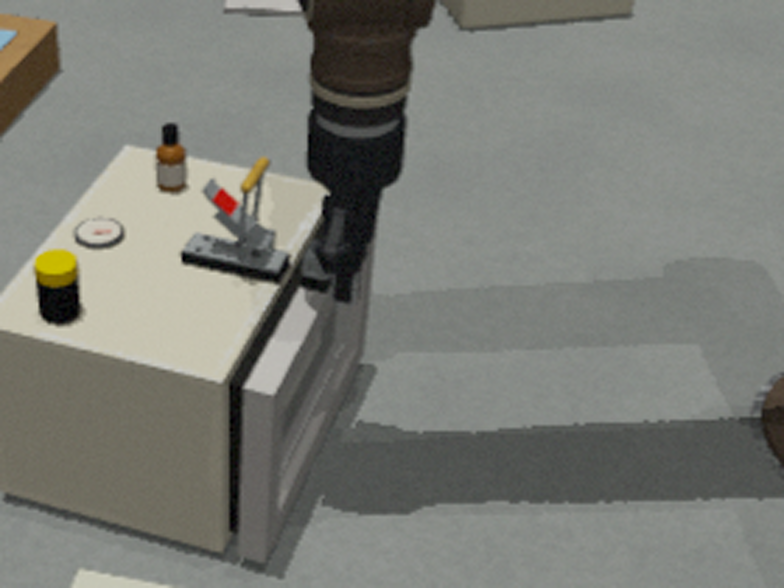

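Call:
send_rows:
  series:
    - [0.0005,-0.0001,0,0,0,0,-1]
    - [0.0005,-0.0001,0,0,0,0,-1]
    - [0.0005,-0.0001,0,0,0,0,-1]
    - [0.0005,-0.0001,0,0,0,0,-1]
    - [0,0,0,0,0,0,-1]
    - [0,0,0,0,0,0,-1]
    - [0,0,0,0,0,0,-1]
    - [0,0,0,0,0,0,-1]
    - [0,0,0,0,0,0,-1]
    - [0,0,0,0,0,0,-1]

```text
t: 7.85
tool_pos: [512.7, 84.8, 183.6]
tcp_rot: [0.0, 0.116, 0.993, -0.0]
wrist_force: [-1.8, 1.0, 1.1]
gripper_width: -0.002
```

Call:
send_rows:
  series:
    - [0.0005,-0.0001,0,0,0,0,-1]
    - [0.0005,-0.0001,0,0,0,0,-1]
    - [0,0,0,0,0,0,-1]
    - [0,0,0,0,0,0,-1]
    - [0,0,0,0,0,0,-1]
    - [0,0,0,0,0,0,-1]
    - [0,0,0,0,0,0,-1]
    - [0,0,0,0,0,0,-1]
    - [0,0,0,0,0,0,-1]
    - [0,0,0,0,0,0,-1]

```text
t: 8.68
tool_pos: [513.6, 84.7, 183.7]
tcp_rot: [-0.0, 0.116, 0.993, -0.0]
wrist_force: [-3.7, -0.4, 1.9]
gripper_width: 0.003
```

```bash
python3 st.py
```

```text
8.6833 cab [-32.81  -3.33 183.7 ] yaw 166.73 Fcab [-3.54 -1.26  1.95] w 0.003378405557642772
```

Call:
send_rows:
  series:
    - [0.0005,-0.0001,0,0,0,0,-1]
    - [0.0005,-0.0001,0,0,0,0,-1]
    - [0,0,0,0,0,0,-1]
    - [0,0,0,0,0,0,-1]
    - [0,0,0,0,0,0,-1]
    - [0,0,0,0,0,0,-1]
    - [0,0,0,0,0,0,-1]
    - [0,0,0,0,0,0,-1]
    - [0,0,0,0,0,0,-1]
    - [0,0,0,0,0,0,-1]

```text
t: 9.52
tool_pos: [514.2, 84.6, 183.7]
tcp_rot: [-0.0, 0.116, 0.993, 0.0]
wrist_force: [-4.7, -0.2, 3.4]
gripper_width: -0.002
```

Call:
send_rows:
  series:
    - [0.0005,-0.0001,0,0,0,0,-1]
    - [0.0005,-0.0001,0,0,0,0,-1]
    - [0,0,0,0,0,0,-1]
    - [0,0,0,0,0,0,-1]
    - [0,0,0,0,0,0,-1]
    - [0,0,0,0,0,0,-1]
    - [0,0,0,0,0,0,-1]
    - [0,0,0,0,0,0,-1]
    - [0,0,0,0,0,0,-1]
    - [0,0,0,0,0,0,-1]

```text
t: 10.35
tool_pos: [514.5, 84.5, 183.7]
tcp_rot: [-0.001, 0.115, 0.993, 0.0]
wrist_force: [-8.4, 0.6, 4.9]
gripper_width: 0.001
```

```bash
python3 st.py
```

```text
10.35 cab [-31.92  -3.31 183.71] yaw 166.74 Fcab [-8.32 -1.36  4.89] w 0.0011935778633155208
```

Call:
send_rows:
  series:
    - [-0.003,0.0007,0,0,0,0,-1]
    - [-0.005,0.001,0,0,0,0,-1]
    - [-0.006,0.0014,0,0,0,0,-1]
    - [-0.006,0.0014,0.01,0,0,0,-1]
    - [0,0,0.025,0,0,0,0]
    - [0,0,0.03,0,0,0,0.5]
    - [0,0,0.03,0,0,0,0.8]
    - [0,0,0.03,0,0,0,0.8]
    - [0,0,0.025,0,0,0,0.8]
    - [0,0,0.01,0,0,0,0.8]

```text
t: 11.18
tool_pos: [495.8, 89.0, 348.4]
tcp_rot: [0.003, 0.115, 0.993, 0.001]
wrist_force: [0.8, -1.1, -0.1]
gripper_width: 0.846
```

```bash
python3 st.py; python3 -c "
from h import *
R,p=toolpose();np.savez('w4.npz',R=R,p=p)
shot('wrist','w4');shot('side','s4',(200,80,400,230),3.9);shot('scene','c4',(190,110,350,230),4.9)"
```

```text
11.1833 cab [-51.13  -3.17 348.43] yaw 166.74 Fcab [ 0.98 -0.87 -0.08] w 0.8456474623733338
```

View pics/w4.png

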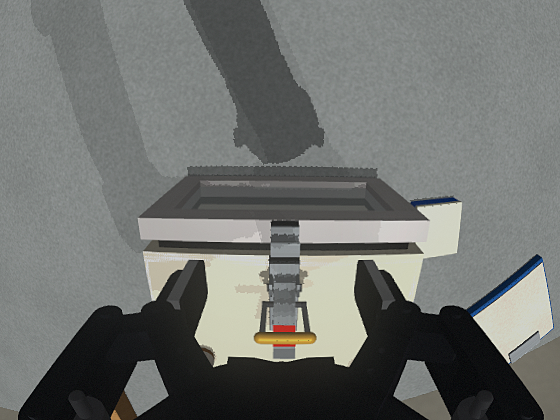

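View pics/s4.png

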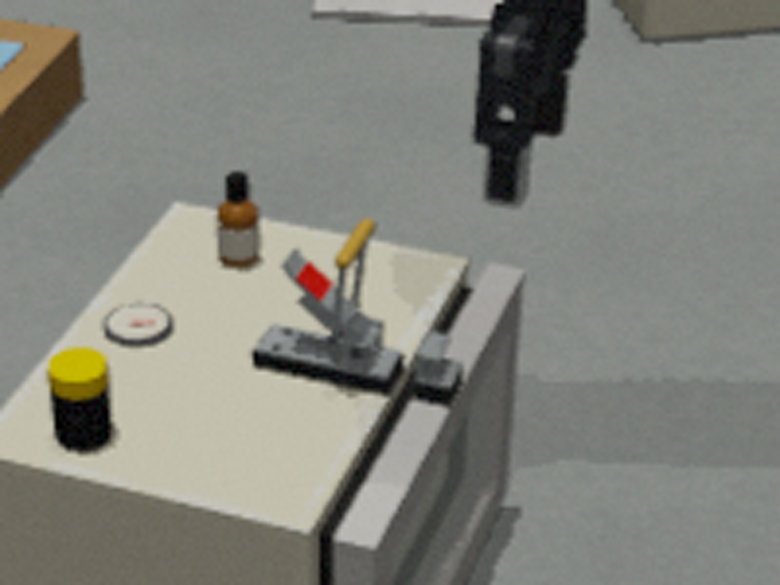

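View pics/c4.png

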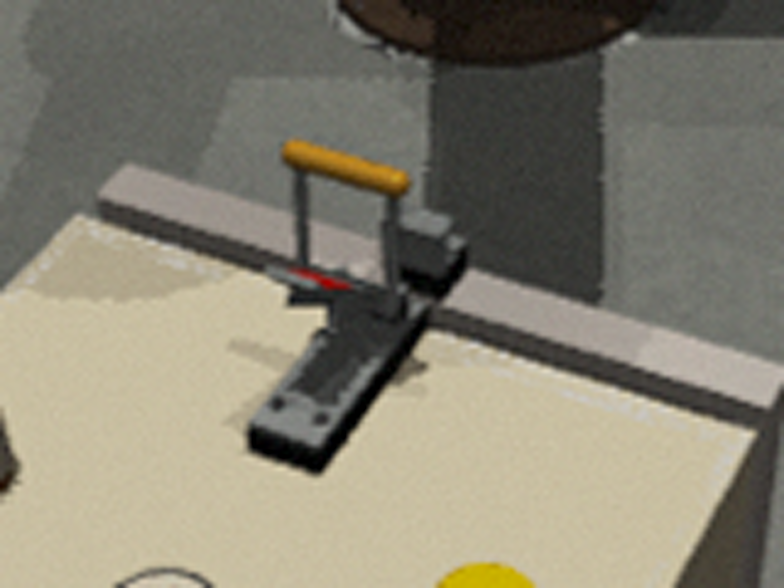

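Run:
```python
from h import *
C={}
for n,f in(('scene','c4'),('side','s4'),('wrist','w4')):
    im=cv2.imread(f'pics/{f}_raw.png');h=cv2.cvtColor(im,cv2.COLOR_BGR2HSV)
    m=cv2.inRange(h,(12,150,90),(24,255,255))
    win={'scene':(240,130,280,160),'side':(275,130,300,152),'wrist':(240,320,330,350)}[n]
    k=np.zeros_like(m);k[win[1]:win[3],win[0]:win[2]]=1;m=m*k
    n_,lab,st,ce=cv2.connectedComponentsWithStats((m>0).astype(np.uint8));i=1+np.argmax(st[1:,4]);C[n]=ce[i];print(n,st[i],ce[i])
w=np.load('w4.npz');wr=lambda u,v:wray(u,v,w['R'],w['p'])
for o in ([('scene',*C['scene']),('side',*C['side'])],[('scene',*C['scene']),('side',*C['side']),(wr,*C['wrist'])],[('scene',*C['scene']),(wr,*C['wrist'])],[('side',*C['side']),(wr,*C['wrist'])]):
    X,e=tri(o);print(X.round(1),np.round(e,1),w2c(X).round(1),'dist pivot',np.hypot(*(w2c(X)[[0,2]]-[35,227])))
```

```text
scene [248 139  26  10 105] [260.24761905 143.41904762]
side [287 137   8  11  37] [290.54054054 142.02702703]
wrist [254 334  62  10 493] [284.99391481 338.69979716]
[590.   72.9 295.4] [0.1 0.1] [ 44.2   2.7 295.4] dist pivot 68.98919450011333
[589.   71.8 294.2] [0.8 1.1 1.1] [ 43.6   1.4 294.2] dist pivot 67.74744357717451
[588.   71.8 293.8] [0.5 0.5] [ 42.6   1.2 293.8] dist pivot 67.22144211408653
[589.6  70.8 293.5] [0.8 0.8] [ 44.3   0.6 293.5] dist pivot 67.10059692699713
```

Call:
send_rows:
  series:
    - [0.0155,-0.0029,0,0,0,0,0.7]
    - [0.0155,-0.0029,0,0,0,0,0.7]
    - [0.0155,-0.0029,0,0,0,0,0.7]
    - [0.0155,-0.0029,0,0,0,0,0.7]
    - [0.0155,-0.0029,-0.005,0,0,0,0.7]
    - [0.0156,-0.0029,-0.005,0,0,0,0.7]
    - [0,0,-0.015,0,0,0,0.7]
    - [0,0,-0.015,0,0,0,0.7]
    - [0,0,-0.015,0,0,0,0.7]
    - [0,0,-0.015,0,0,0,0.7]

```text
t: 12.17
tool_pos: [588.1, 71.4, 271.3]
tcp_rot: [-0.001, 0.116, 0.993, -0.0]
wrist_force: [0.1, 0.3, 0.2]
gripper_width: 0.854
```

```bash
python3 st.py; python3 -c "
from h import *
shot('wrist','w5');shot('side','s5',(220,60,380,180),4.9)"
```

```text
12.1667 cab [ 42.71   0.78 271.26] yaw 166.73 Fcab [-0.01  0.31  0.18] w 0.8537434687405304
```

View pics/w5.png

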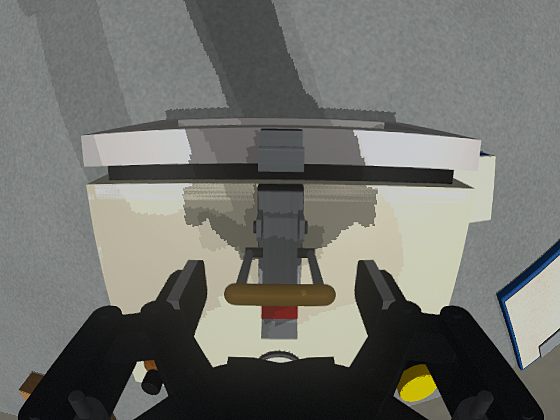

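View pics/s5.png

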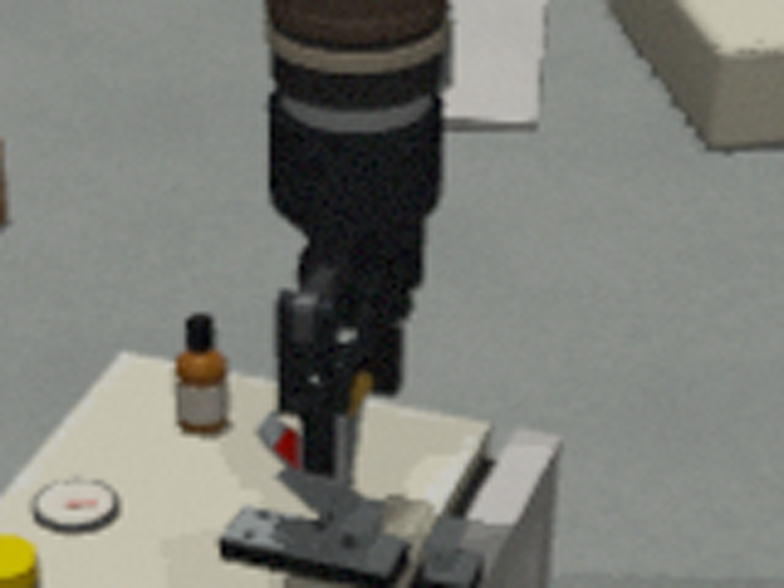

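Run:
```python
from h import *
R,p=toolpose()
for v in (294,):
    c,d=wray(280.5,v,R,p)
    for z in (292,294,296):
        X=c+d*(z-c[2])/d[2];print(z,w2c(X).round(1))
```

```text
292 [ 41.6   0.7 292. ]
294 [ 40.3   0.7 294. ]
296 [ 39.    0.7 296. ]
```

Call:
send_rows:
  series:
    - [0.0003,0,0.006,0,0,0,0.7]
    - [0,0,0,0,0,0,0.4]
    - [0,0,0,0,0,0,0.2]
    - [0,0,0,0,0,0,0]
    - [0,0,0,0,0,0,-0.1]
    - [0,0,0,0,0,0,-0.2]
    - [0,0,0,0,0,0,-0.2]
    - [0,0,0,0,0,0,-0.2]
    - [0,0,0,0,0,0,-0.2]
    - [0,0,0,0,0,0,-0.2]
  newtons: 30

```text
t: 13.1
tool_pos: [588.9, 71.1, 279.7]
tcp_rot: [-0.0, 0.116, 0.993, -0.0]
wrist_force: [-1.1, -4.6, 3.3]
gripper_width: 0.547
```

```bash
python3 st.py; python3 -c "
from h import *
shot('wrist','w6');shot('side','s6',(220,60,380,180),4.9)"
```

```text
13.1 cab [ 43.63   0.76 279.66] yaw 166.72 Fcab [-0.05 -4.69  3.34] w 0.5470621139310794
```

View pics/w6.png

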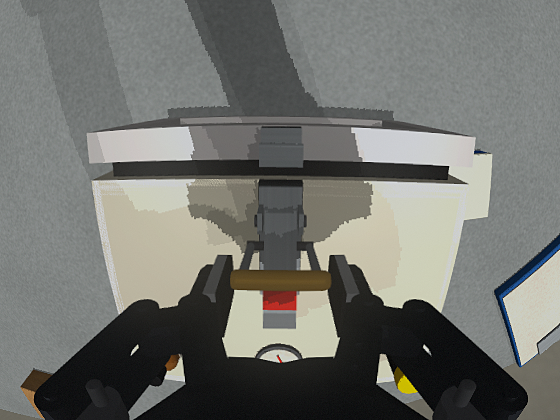

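View pics/s6.png

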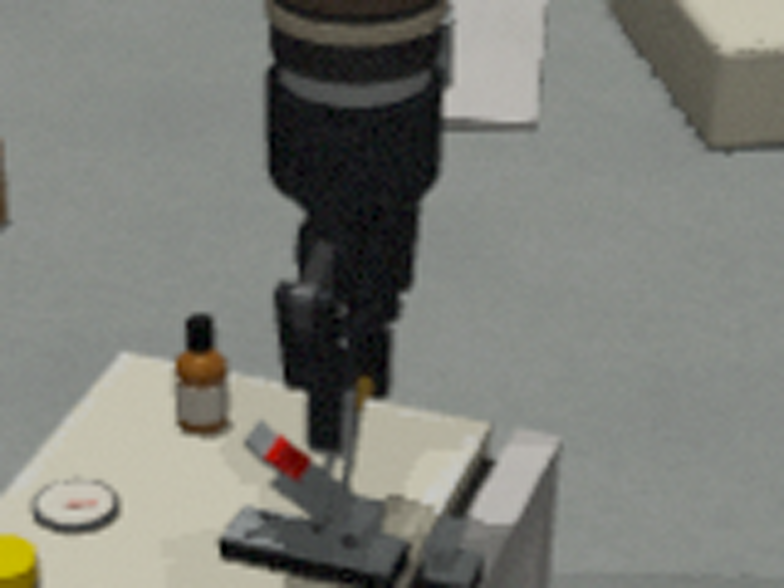

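Run:
```python
from h import *
R,p=toolpose()
c,d=wray(280.5,280,R,p)
for z in (292,294,296):
        X=c+d*(z-c[2])/d[2];print(z,w2c(X).round(1))
```

```text
292 [ 42.1   1.  292. ]
294 [ 40.9   1.  294. ]
296 [ 39.7   1.  296. ]
```

Call:
send_rows:
  series:
    - [-0.0031,0.0003,-0.0025,0,0,0,-0.2]
    - [-0.006,0.0014,-0.0055,0,0,0,-0.2]
    - [-0.006,0.0014,-0.0055,0,0,0,-0.2]
    - [-0.0065,0.0015,-0.0055,0,0,0,-0.2]
    - [-0.0065,0.0015,-0.0055,0,0,0,-0.2]
    - [-0.0065,0.0015,-0.0055,0,0,0,-0.2]
    - [-0.0065,0.0015,-0.0055,0,0,0,-0.2]
    - [-0.006,0.0014,-0.0055,0,0,0,-0.2]
    - [-0.0035,0.0008,-0.003,0,0,0,-0.2]
    - [0,0,0,0,0,0,-0.2]

```text
t: 14.03
tool_pos: [538.5, 83.3, 234.3]
tcp_rot: [-0.0, 0.115, 0.993, 0.0]
wrist_force: [3.8, -2.2, -1.0]
gripper_width: 0.547
```

```bash
python3 st.py; python3 -c "
from h import *
shot('wrist','w7');shot('side','s7',(220,60,380,180),4.9)"
```

```text
14.0333 cab [ -8.26   1.02 234.29] yaw 166.76 Fcab [ 4.2  -1.25 -0.98] w 0.5469387924297696
```

View pics/w7.png

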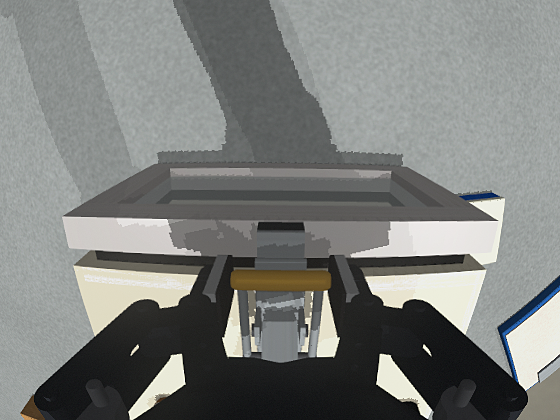

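View pics/s7.png

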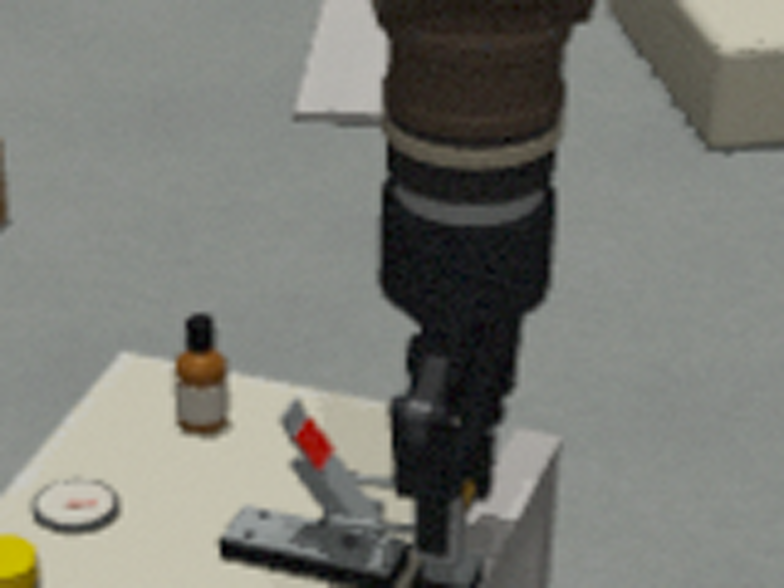

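Run:
```python
from h import *
R,p=toolpose()
im=cv2.imread('pics/w7_raw.png');zoom(im,'w7z',(200,200,360,320),4.9)
for v,z in ((278,248),(233,233),(224,216),(262,233)):
    c,d=wray(281,v,R,p);X=c+d*(z-c[2])/d[2];print(v,z,w2c(X).round(1))
```

```text
278 248 [-11.2   1.4 248. ]
233 233 [-27.2   1.4 233. ]
224 216 [-25.3   1.5 216. ]
262 233 [-11.6   1.4 233. ]
```

View pics/w7z.png

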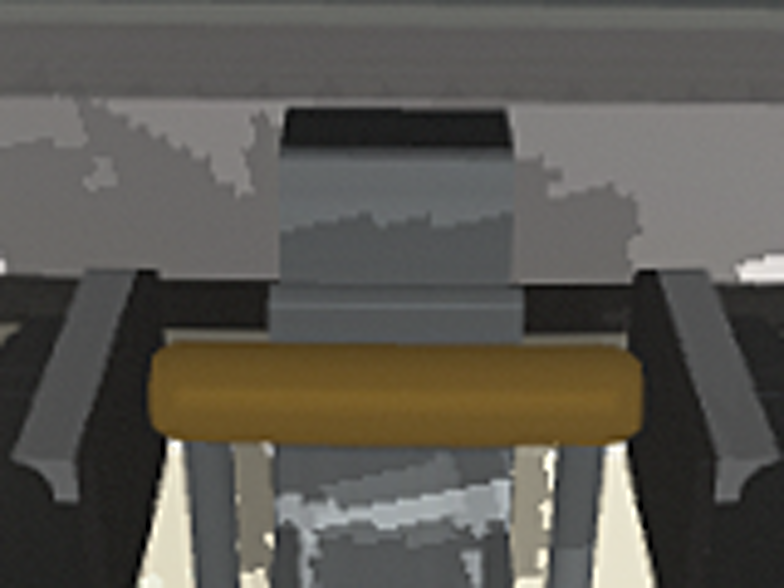

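Call:
send_rows:
  series:
    - [0,0,-0.001,0,0,0,-0.2]
    - [0,0,-0.001,0,0,0,-0.2]
    - [0,0,-0.001,0,0,0,-0.2]
    - [0,0,-0.001,0,0,0,-0.2]
    - [0,0,-0.001,0,0,0,-0.2]
    - [0,0,-0.001,0,0,0,-0.2]
    - [0,0,-0.001,0,0,0,-0.2]
    - [0,0,0,0,0,0,-0.2]
    - [0,0,0,0,0,0,-0.2]
    - [0,0,0,0,0,0,-0.2]

```text
t: 14.97
tool_pos: [538.3, 83.0, 228.5]
tcp_rot: [-0.0, 0.115, 0.993, 0.0]
wrist_force: [0.4, 3.1, -0.7]
gripper_width: 0.554
```

Call:
send_rows:
  series:
    - [0,0,-0.0005,0,0,0,-0.2]
    - [0,0,-0.0005,0,0,0,-0.2]
    - [0,0,0,0,0,0,-0.2]
    - [0,0,0,0,0,0,-0.2]
    - [0,0,0,0,0,0,-0.2]
    - [0,0,0,0,0,0,-0.2]
    - [0,0,0,0,0,0,-0.2]
    - [0,0,0,0,0,0,-0.2]
    - [0,0,0,0,0,0,-0.2]
    - [0,0,0,0,0,0,-0.2]

```text
t: 15.8
tool_pos: [538.3, 82.9, 227.8]
tcp_rot: [-0.0, 0.115, 0.993, 0.0]
wrist_force: [-1.9, 5.1, 2.2]
gripper_width: 0.548
```

```bash
python3 st.py
```

```text
15.8 cab [ -8.33   0.64 227.82] yaw 166.74 Fcab [-2.98  4.56  2.2 ] w 0.5480404427562351
```

Call:
send_rows:
  series:
    - [0,0,-0.0005,0,0,0,-0.2]
    - [0,0,-0.0005,0,0,0,-0.2]
    - [0,0,0,0,0,0,-0.2]
    - [0,0,0,0,0,0,-0.2]
    - [0,0,0,0,0,0,-0.2]
    - [0,0,0,0,0,0,-0.2]
    - [0,0,0,0,0,0,-0.2]
    - [0,0,0,0,0,0,-0.2]
    - [0,0,0,0,0,0,-0.2]
    - [0,0,0,0,0,0,-0.2]

```text
t: 16.63
tool_pos: [538.4, 82.9, 227.6]
tcp_rot: [0.0, 0.115, 0.993, 0.0]
wrist_force: [-2.6, 5.4, 6.7]
gripper_width: 0.547
```

```bash
python3 st.py; python3 -c "
from h import *
shot('wrist','w8',(200,200,360,320),4.9)"
```

```text
16.6333 cab [ -8.26   0.65 227.64] yaw 166.74 Fcab [-3.79  4.7   6.65] w 0.5469113132069304
```

View pics/w8.png

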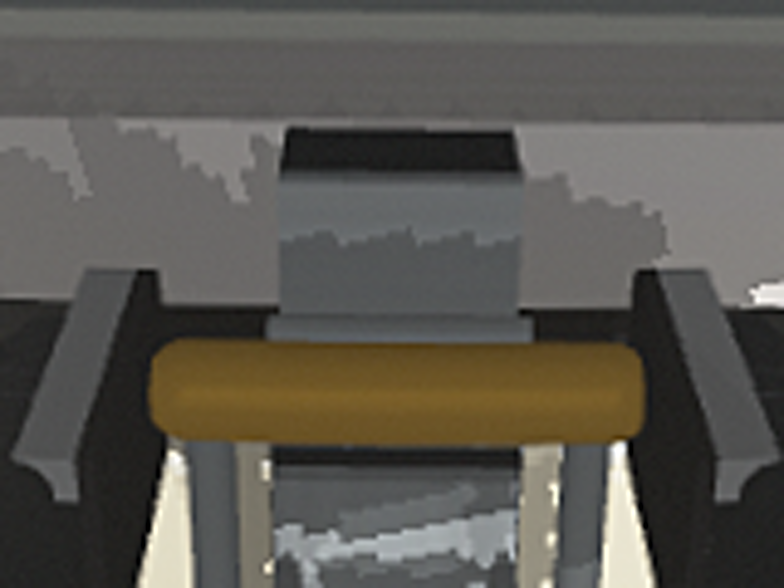

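Run:
```python
from h import *
R,p=toolpose()
for v,z in ((280,238),(280,234),(264.7,229),(264.7,233),(269,233),(236.3,216),(226.5,203),(225,200)):
    c,d=wray(281,v,R,p);X=c+d*(z-c[2])/d[2];print(v,z,w2c(X).round(1))
```

```text
280 238 [ -8.6   1.1 238. ]
280 234 [ -6.2   1.1 234. ]
264.7 229 [-12.    1.1 229. ]
264.7 233 [-14.1   1.1 233. ]
269 233 [-11.8   1.1 233. ]
236.3 216 [-21.5   1.1 216. ]
226.5 203 [-21.8   1.2 203. ]
225 200 [-21.5   1.2 200. ]
```

Call:
send_rows:
  series:
    - [0,0,0.002,0,0,0,-0.2]
    - [0,0,0.002,0,0,0,-0.2]
    - [-0.0025,0.0006,0,0,0,0,-0.2]
    - [-0.003,0.0007,0,0,0,0,-0.2]
    - [-0.003,0.0007,0,0,0,0,-0.2]
    - [-0.003,0.0007,0,0,0,0,-0.2]
    - [-0.003,0.0007,0,0,0,0,-0.2]
    - [-0.003,0.0007,0,0,0,0,-0.2]
    - [0,0,0,0,0,0,-0.2]
    - [0,0,0,0,0,0,-0.2]

```text
t: 17.52
tool_pos: [522.1, 86.8, 231.0]
tcp_rot: [0.001, 0.116, 0.993, 0.0]
wrist_force: [3.8, 3.9, -0.4]
gripper_width: 0.55
```

```bash
python3 st.py; python3 -c "
from h import *
shot('wrist','w9',(200,200,360,320),4.9)"
```

```text
17.5167 cab [-24.99   0.7  231.  ] yaw 166.73 Fcab [ 2.77  4.61 -0.44] w 0.550320534795262
```

View pics/w9.png

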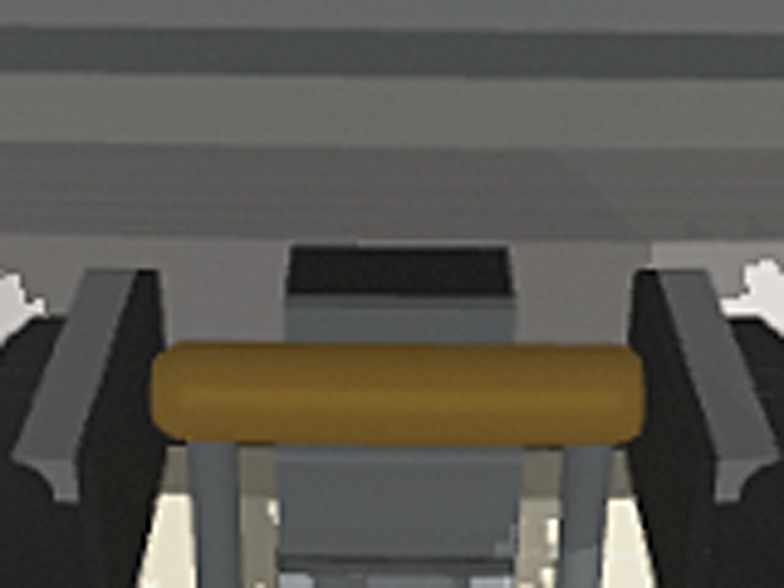

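Call:
send_rows:
  series:
    - [-0.0015,0.0004,0,0,0,0,-0.2]
    - [0,0,-0.002,0,0,0,-0.2]
    - [0,0,-0.0025,0,0,0,-0.2]
    - [0,0,-0.0025,0,0,0,-0.2]
    - [0,0,-0.0025,0,0,0,-0.2]
    - [0,0,-0.0025,0,0,0,-0.2]
    - [0,0,-0.0025,0,0,0,-0.2]
    - [0,0,-0.002,0,0,0,-0.2]
    - [0,0,-0.002,0,0,0,-0.2]
    - [0,0,0,0,0,0,-0.2]

```text
t: 18.4
tool_pos: [519.7, 87.3, 211.7]
tcp_rot: [0.0, 0.115, 0.993, 0.0]
wrist_force: [2.3, 5.5, -1.2]
gripper_width: 0.55
```

```bash
python3 st.py; python3 -c "
from h import *
shot('wrist','w10',(200,200,360,320),4.9);shot('side','s10',(260,100,360,175),7.8)"
```

```text
18.4 cab [-27.43   0.65 211.69] yaw 166.74 Fcab [ 0.98  5.89 -1.25] w 0.550283884722609
```

View pics/w10.png

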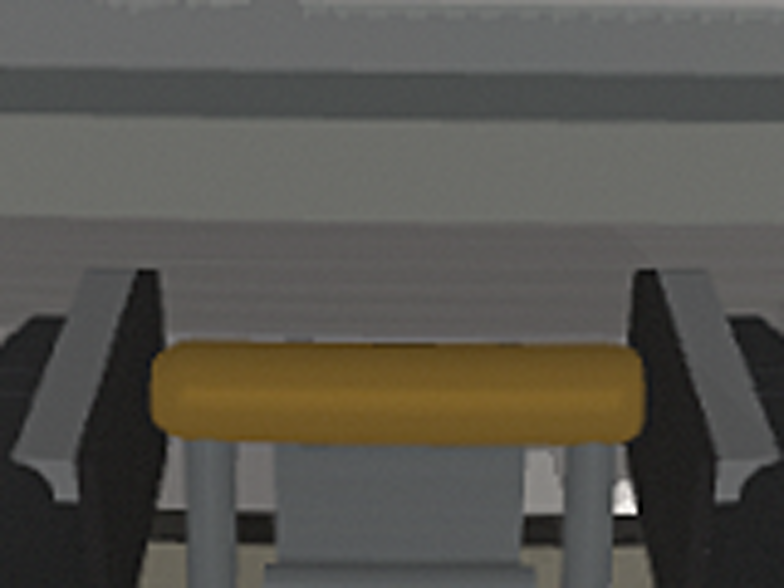

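View pics/s10.png

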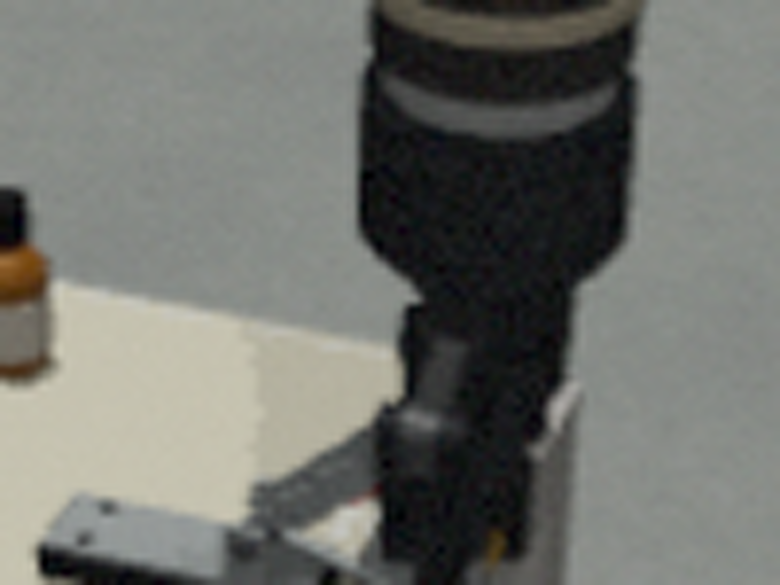

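Call:
send_rows:
  series:
    - [0.001,-0.0002,0.0005,0,0,0,-0.2]
    - [0.0015,-0.0004,0,0,0,0,-0.2]
    - [0.0015,-0.0004,0,0,0,0,-0.2]
    - [0.0015,-0.0003,0,0,0,0,-0.2]
    - [0.0015,-0.0004,0,0,0,0,-0.2]
    - [0.0015,-0.0003,0,0,0,0,-0.2]
    - [0.0015,-0.0004,0,0,0,0,-0.2]
    - [0.001,-0.0002,0,0,0,0,-0.2]
    - [0,0,0,0,0,0,-0.2]
    - [0,0,0,0,0,0,-0.2]

```text
t: 19.33
tool_pos: [529.2, 85.0, 211.7]
tcp_rot: [-0.002, 0.115, 0.993, 0.0]
wrist_force: [-2.4, 6.6, -1.7]
gripper_width: 0.552
```

```bash
python3 st.py; python3 -c "
from h import *
shot('wrist','w11',(200,200,360,320),4.9)"
```

```text
19.3333 cab [-17.73   0.54 211.7 ] yaw 166.75 Fcab [-3.82  5.9  -1.71] w 0.5517783007049135
```

View pics/w11.png

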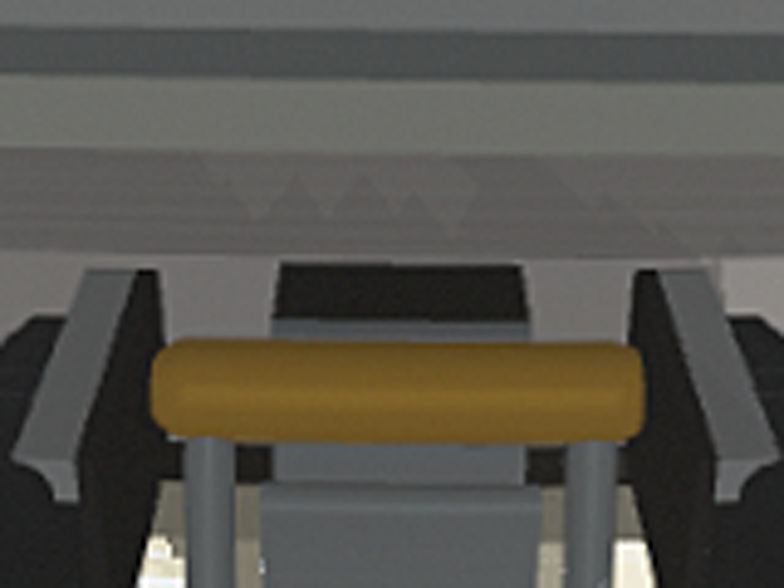

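Call:
send_rows:
  series:
    - [0.001,-0.0002,0,0,0,0,-0.2]
    - [0.001,-0.0003,0,0,0,0,-0.2]
    - [0.001,-0.0002,0,0,0,0,-0.2]
    - [0.001,-0.0002,0,0,0,0,-0.2]
    - [0.001,-0.0002,0,0,0,0,-0.2]
    - [0,0,0,0,0,0,-0.2]
    - [0,0,0,0,0,0,-0.2]
    - [0,0,0,0,0,0,-0.2]
    - [0,0,0,0,0,0,-0.2]
    - [0,0,0,0,0,0,-0.2]

```text
t: 20.22
tool_pos: [534.1, 83.8, 211.7]
tcp_rot: [-0.002, 0.115, 0.993, 0.0]
wrist_force: [-3.1, 5.5, -2.0]
gripper_width: 0.55
```

```bash
python3 st.py; python3 -c "
from h import *
shot('wrist','w12',(200,200,360,320),4.9)"
```

```text
20.2167 cab [-12.68   0.53 211.68] yaw 166.75 Fcab [-4.31  4.66 -2.03] w 0.5503803966745853
```

View pics/w12.png

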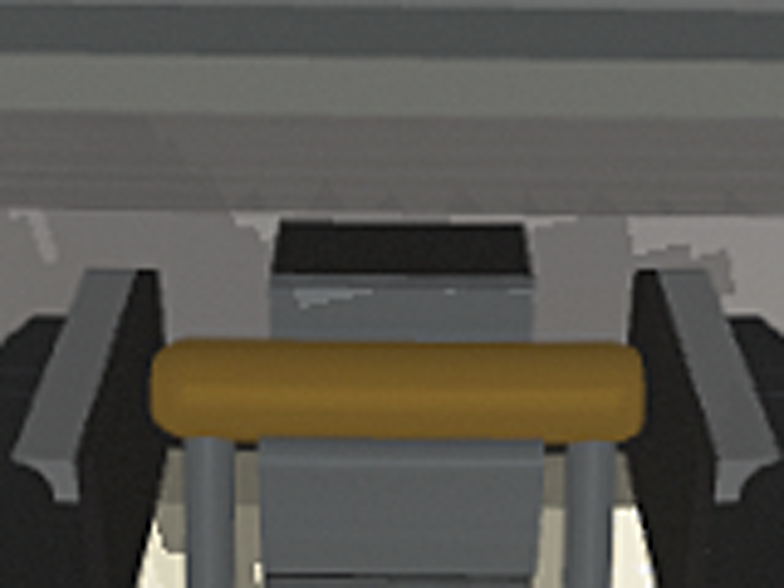

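Call:
send_rows:
  series:
    - [0.001,-0.0002,0,0,0,0,-0.2]
    - [0.001,-0.0003,0,0,0,0,-0.2]
    - [0.001,-0.0002,0,0,0,0,-0.2]
    - [0,0,0,0,0,0,-0.2]
    - [0,0,0,0,0,0,-0.2]
    - [0,0,0,0,0,0,-0.2]
    - [0,0,0,0,0,0,-0.2]
    - [0,0,0,0,0,0,-0.2]
    - [0,0,0,0,0,0,-0.2]
    - [0,0,0,0,0,0,-0.2]

```text
t: 21.1
tool_pos: [537.0, 83.1, 211.6]
tcp_rot: [-0.002, 0.115, 0.993, 0.0]
wrist_force: [-2.3, 5.6, -1.1]
gripper_width: 0.545
```

```bash
python3 st.py; python3 -c "
from h import *
shot('wrist','w13',(200,200,360,320),4.9)"
```

```text
21.1 cab [ -9.68   0.49 211.64] yaw 166.75 Fcab [-3.53  4.91 -1.11] w 0.5446667938515871
```

View pics/w13.png

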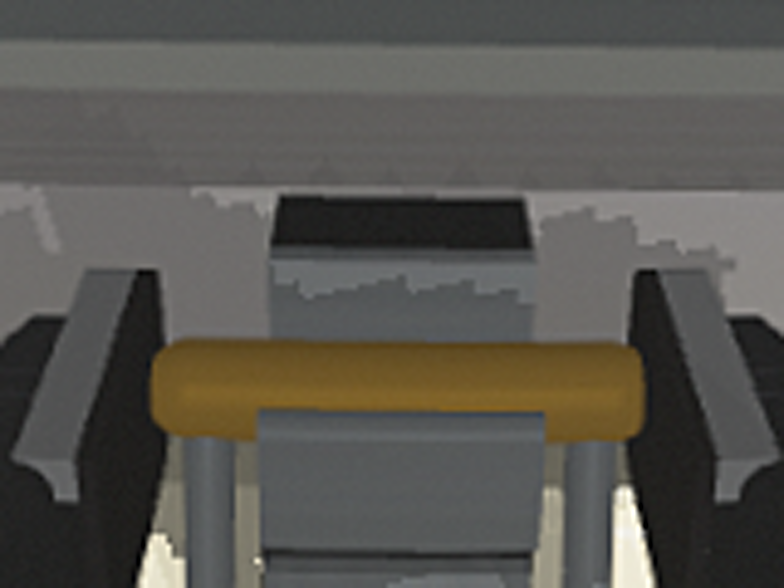

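Call:
send_rows:
  series:
    - [0.001,-0.0002,0,0,0,0,-0.2]
    - [0.001,-0.0003,0,0,0,0,-0.2]
    - [0,0,0,0,0,0,-0.2]
    - [0,0,0,0,0,0,-0.2]
    - [0,0,0,0,0,0,-0.2]
    - [0,0,0,0,0,0,-0.2]
    - [0,0,0,0,0,0,-0.2]
    - [0,0,0,0,0,0,-0.2]
    - [0,0,0,0,0,0,-0.2]
    - [0,0,0,0,0,0,-0.2]

```text
t: 21.98
tool_pos: [538.7, 82.7, 211.5]
tcp_rot: [-0.002, 0.115, 0.993, 0.0]
wrist_force: [-3.9, 6.0, -2.2]
gripper_width: 0.546
```

```bash
python3 st.py
```

```text
21.9833 cab [ -7.94   0.49 211.53] yaw 166.75 Fcab [-5.15  4.95 -2.25] w 0.5461703300678104
```

Call:
send_rows:
  series:
    - [0.001,-0.0002,0,0,0,0,-0.2]
    - [0,0,0,0,0,0,-0.2]
    - [0,0,0,0,0,0,-0.2]
    - [0,0,0,0,0,0,-0.2]
    - [0,0,0,0,0,0,-0.2]
    - [0,0,0,0,0,0,-0.2]
    - [0,0,0,0,0,0,-0.2]
    - [0,0,0,0,0,0,-0.2]
    - [0,0,0,0,0,0,-0.2]
    - [0,0,0,0,0,0,-0.2]

```text
t: 22.82
tool_pos: [538.9, 82.6, 211.5]
tcp_rot: [-0.003, 0.115, 0.993, 0.0]
wrist_force: [-6.9, 6.7, -1.4]
gripper_width: 0.547
```

```bash
python3 st.py
```

```text
22.8167 cab [ -7.71   0.49 211.45] yaw 166.76 Fcab [-8.3   4.92 -1.43] w 0.5465948231186387
```

```bash
python3 -c "
from h import *
shot('wrist','w14');shot('side','s14',(220,60,380,180),4.9)"
```

```text
(no output)
```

View pics/w14.png

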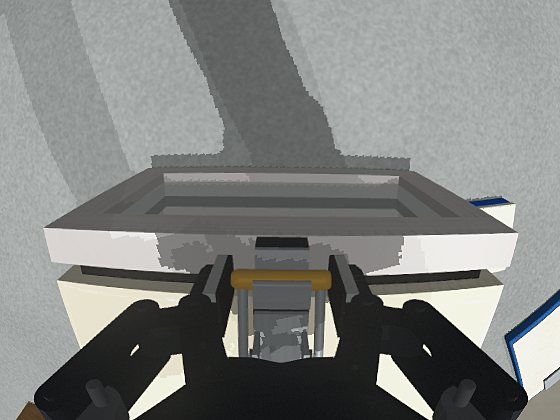

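View pics/s14.png

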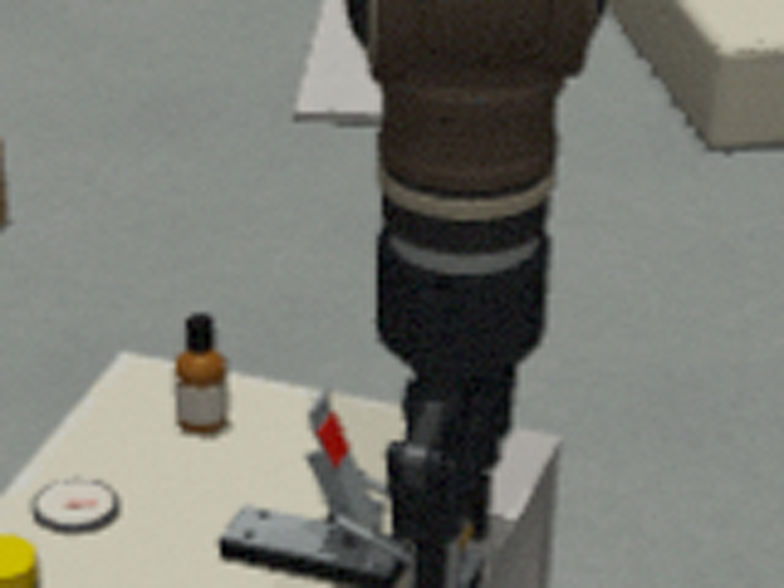

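Call:
send_rows:
  series:
    - [0,0,0,0,0,0,0.2]
    - [0,0,0,0,0,0,0.5]
    - [0,0,0,0,0,0,0.5]
    - [0,0,0,0,0,0,0.5]
    - [0,0,0,0,0,0,0.5]
    - [-0.003,0.0007,0.01,0,0,0,0.5]
    - [-0.005,0.0012,0.02,0,0,0,0.5]
    - [-0.005,0.0012,0.025,0,0,0,0.5]
    - [-0.005,0.0012,0.025,0,0,0,0.5]
    - [0,0,0.02,0,0,0,0.5]

```text
t: 23.75
tool_pos: [522.6, 86.4, 315.7]
tcp_rot: [0.001, 0.115, 0.993, 0.0]
wrist_force: [0.5, -0.6, -0.8]
gripper_width: 0.752
```

```bash
python3 st.py; python3 -c "
from h import *
shot('wrist','w15');shot('side','s15',(220,60,380,180),4.9)"
```

```text
23.75 cab [-24.45   0.42 315.73] yaw 166.74 Fcab [ 0.65 -0.41 -0.83] w 0.7515711199314499
```

View pics/w15.png

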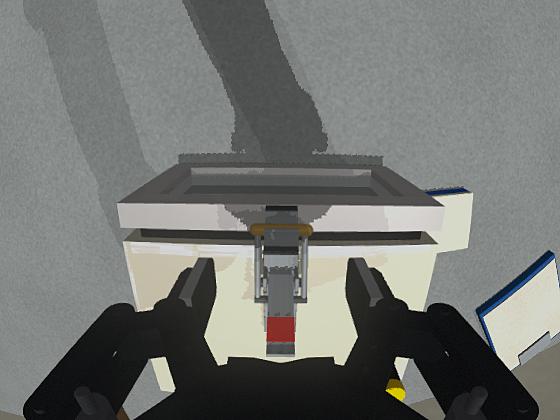

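View pics/s15.png

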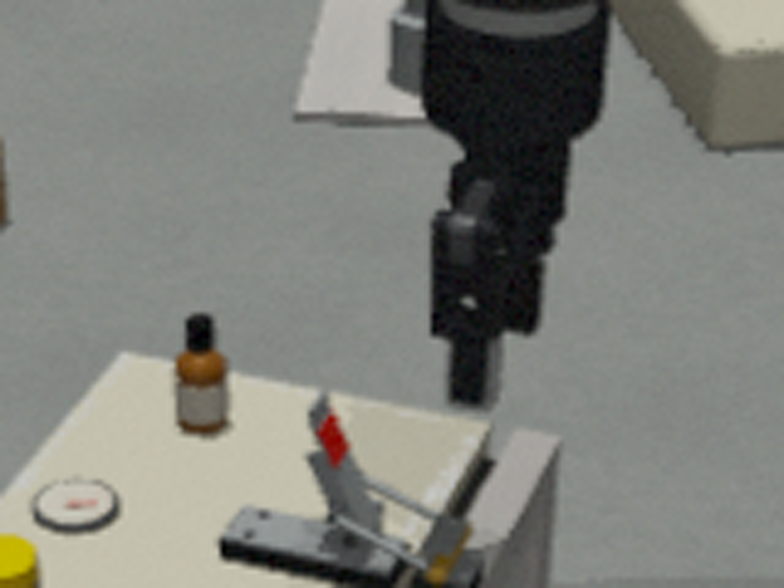

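Run:
```python
from h import *
R,p=toolpose();C={}
for n,f,win in(('side','s15',(270,130,300,165)),('wrist','w15',(250,305,310,360))):
    im=cv2.imread(f'pics/{f}_raw.png').astype(int);m=(im[...,2]>im[...,1]*2)&(im[...,2]>im[...,0]*2)&(im[...,2]>60)
    k=np.zeros_like(m);k[win[1]:win[3],win[0]:win[2]]=1;v,u=np.nonzero(m&k);C[n]=(u.mean(),v.mean());print(n,C[n],len(u))
X,e=tri([('side',*C['side']),(lambda u,v:wray(u,v,R,p),*C['wrist'])]);c=w2c(X);print(X,e,c)
for px in (35,37.3):
  r=c[[0,2]]-[px,227];print(np.hypot(*r),'lever',np.arctan2(r[1],r[0])-np.arctan2(6,50))
```

```text
side (np.float64(287.5), np.float64(149.5)) 36
wrist (np.float64(280.183284457478), np.float64(329.1143695014663)) 682
[597.06567281  69.47701679 273.28029751] [np.float64(0.2791248147007279), np.float64(0.27912481470072187)] [ 51.91755875   1.01596813 273.28029751]
49.275447556997996 lever 1.1009111793680426
48.53389497750606 lever 1.1454349310954348
```

Call:
send_rows:
  series:
    - [0,0,0,0,0,0,-1]
    - [0,0,0,0,0,0,-1]
    - [0.0065,-0.001,0,0,0,0,-1]
    - [0.0075,-0.0017,0,0,0,0,-1]
    - [0.0075,-0.0017,-0.005,0,0,0,-1]
    - [0.0075,-0.0017,-0.007,0,0,0,-1]
    - [0.0075,-0.0017,-0.009,0,0,0,-1]
    - [0.0075,-0.0017,-0.009,0,0,0,-1]
    - [0.007,-0.0017,-0.009,0,0,0,-1]
    - [0,0,0,0,0,0,-1]
  newtons: 40

```text
t: 24.68
tool_pos: [574.9, 74.7, 270.3]
tcp_rot: [-0.002, 0.116, 0.993, -0.001]
wrist_force: [-0.8, 0.8, 0.3]
gripper_width: -0.001
```

```bash
python3 st.py
python3 - <<'E'
from h import *
shot('side','s16',(220,60,380,180),4.9)
p=w2c(toolpose()[1])
prev=None
for th in np.arange(1.2,-0.05,-0.1):
    P=np.array([36.5+50*np.cos(th)-6*np.sin(th)-11,227+50*np.sin(th)+6*np.cos(th)])
    d=P-(prev if prev is not None else p[[0,2]]);prev=P
    print(round(th,2),P.round(1),'dworld mm',(d[0]*.9733).round(2),(-d[0]*.2294).round(2),d[1].round(2))
E
```

```text
24.6833 cab [ 29.17   1.02 270.26] yaw 166.7 Fcab [-0.98  0.58  0.26] w -0.0009414097874058259
1.2 [ 38.  275.8] dworld mm 9.16 -2.16 4.19
1.1 [ 42.8 274.3] dworld mm 4.68 -1.1 -1.49
1.0 [ 47.5 272.3] dworld mm 4.51 -1.06 -1.97
0.9 [ 51.9 269.9] dworld mm 4.3 -1.01 -2.42
0.8 [ 56. 267.] dworld mm 4.04 -0.95 -2.85
0.7 [ 59.9 263.8] dworld mm 3.74 -0.88 -3.25
0.6 [ 63.4 260.2] dworld mm 3.41 -0.8 -3.62
0.5 [ 66.5 256.2] dworld mm 3.04 -0.72 -3.95
0.4 [ 69.2 252. ] dworld mm 2.64 -0.62 -4.24
0.3 [ 71.5 247.5] dworld mm 2.22 -0.52 -4.49
0.2 [ 73.3 242.8] dworld mm 1.77 -0.42 -4.69
0.1 [ 74.7 238. ] dworld mm 1.3 -0.31 -4.85
-0.0 [ 75.5 233. ] dworld mm 0.83 -0.19 -4.96
```

View pics/s16.png

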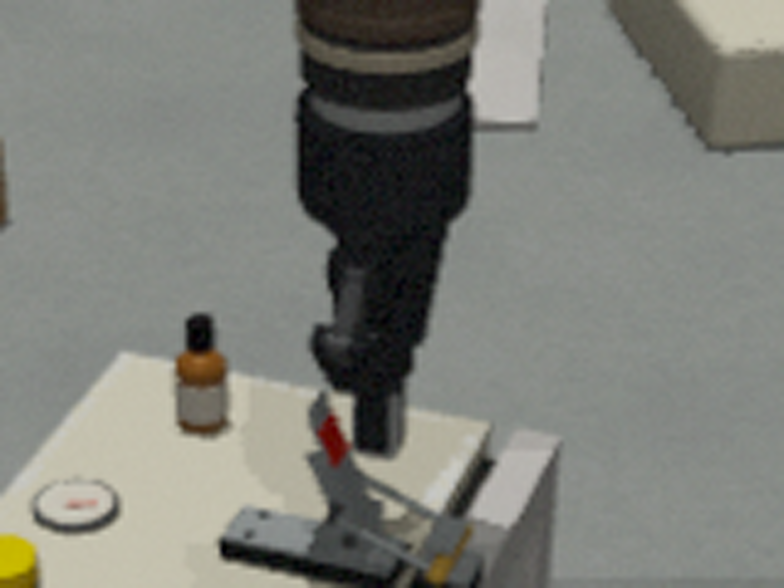

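Call:
send_rows:
  series:
    - [0.0025,-0.0006,0.003,0,0,0,-1]
    - [0.003,-0.0007,0.0012,0,0,0,-1]
    - [0.0025,-0.0006,0,0,0,0,-1]
    - [0.0018,-0.0004,-0.0004,0,0,0,-1]
    - [0.0023,-0.0006,-0.0008,0,0,0,-1]
    - [0.0023,-0.0005,-0.0008,0,0,0,-1]
    - [0.0023,-0.0006,-0.001,0,0,0,-1]
    - [0.0022,-0.0005,-0.001,0,0,0,-1]
    - [0.0022,-0.0005,-0.0012,0,0,0,-1]
    - [0.0021,-0.0005,-0.0012,0,0,0,-1]

```text
t: 25.57
tool_pos: [597.8, 69.6, 271.7]
tcp_rot: [0.0, 0.116, 0.993, 0.0]
wrist_force: [-1.1, 0.0, 3.9]
gripper_width: -0.001
```

```bash
python3 st.py;python3 -c "
from h import *
shot('side','s17',(220,60,380,180),4.9)"
```

```text
25.5667 cab [ 52.57   1.35 271.74] yaw 166.73 Fcab [-1.07 -0.22  3.93] w -0.0011096562820434022
```

View pics/s17.png

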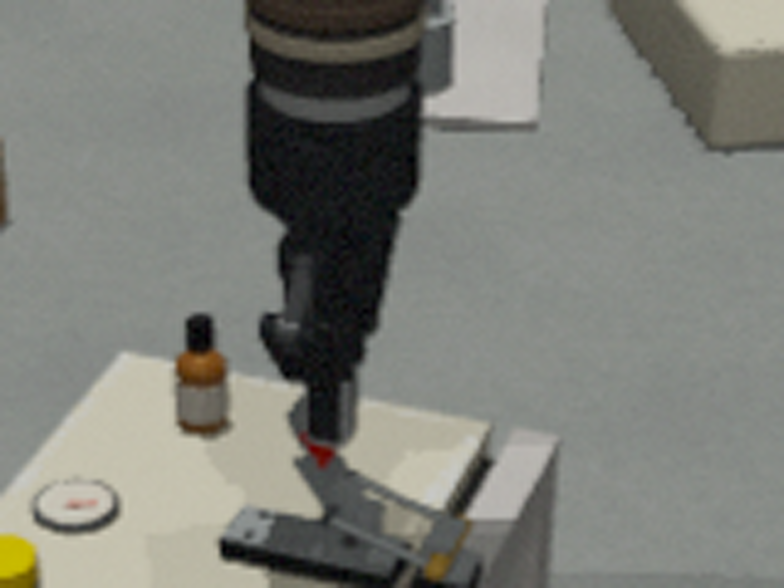

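Call:
send_rows:
  series:
    - [0.0017,-0.0004,-0.0011,0,0,0,-1]
    - [0.0016,-0.0004,-0.0012,0,0,0,-1]
    - [0.0016,-0.0004,-0.0013,0,0,0,-1]
    - [0.0015,-0.0003,-0.0013,0,0,0,-1]
    - [0.0015,-0.0003,-0.0014,0,0,0,-1]
    - [0.0014,-0.0003,-0.0014,0,0,0,-1]
    - [0.0014,-0.0003,-0.0015,0,0,0,-1]
    - [0.0013,-0.0003,-0.0015,0,0,0,-1]
    - [0.0012,-0.0003,-0.0016,0,0,0,-1]
    - [0.0012,-0.0003,-0.0016,0,0,0,-1]

```text
t: 26.45
tool_pos: [612.8, 66.1, 258.1]
tcp_rot: [0.001, 0.116, 0.993, -0.0]
wrist_force: [-0.5, -1.5, 6.0]
gripper_width: -0.001
```

```bash
python3 st.py
```

```text
26.45 cab [ 67.96   1.35 258.07] yaw 166.72 Fcab [-0.11 -1.57  5.97] w -0.0012406523004570467
```

Call:
send_rows:
  series:
    - [0.0007,-0.0002,-0.0013,0,0,0,-1]
    - [0.0007,-0.0002,-0.0013,0,0,0,-1]
    - [0.0006,-0.0001,-0.0013,0,0,0,-1]
    - [0.0006,-0.0001,-0.0014,0,0,0,-1]
    - [0.0006,-0.0001,-0.0014,0,0,0,-1]
    - [0.0006,-0.0001,-0.0014,0,0,0,-1]
    - [0.0005,-0.0001,-0.0014,0,0,0,-1]
    - [0.0004,-0.0001,-0.0014,0,0,0,-1]
    - [0.0004,-0.0001,-0.0014,0,0,0,-1]
    - [0.0004,-0.0001,-0.0014,0,0,0,-1]

```text
t: 27.28
tool_pos: [617.5, 65.3, 243.5]
tcp_rot: [-0.0, 0.116, 0.993, 0.0]
wrist_force: [1.3, 0.2, 2.9]
gripper_width: -0.002
```

```bash
python3 st.py;python3 -c "
from h import *
shot('side','s18',(220,60,380,180),4.9)"
```

```text
27.2833 cab [ 72.78   1.59 243.5 ] yaw 166.73 Fcab [1.24 0.48 2.86] w -0.0016126801738545868
```

View pics/s18.png

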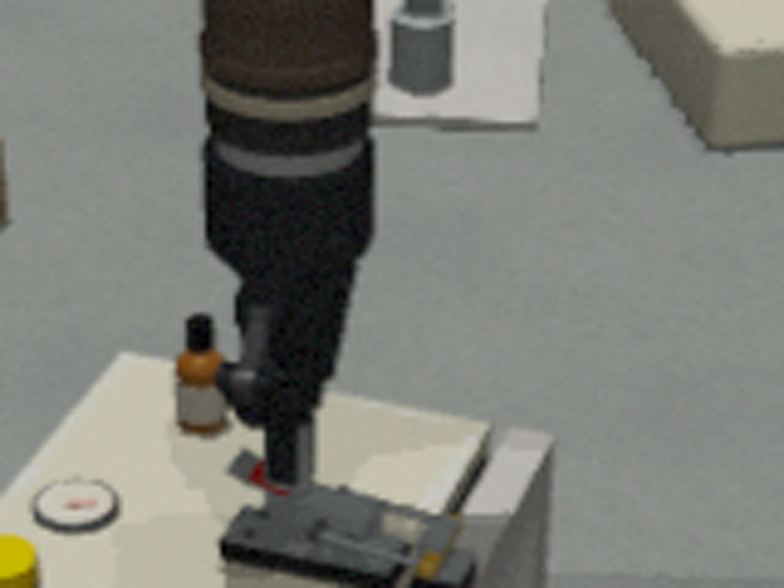

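Call:
send_rows:
  series:
    - [0.0003,0,-0.0012,0,0,0,-1]
    - [0.0003,0,-0.0012,0,0,0,-1]
    - [0.0003,0,-0.0012,0,0,0,-1]
    - [0.0002,0,-0.0012,0,0,0,-1]
    - [0.0002,0,-0.0012,0,0,0,-1]
    - [0.0002,0,-0.001,0,0,0,-1]
    - [0.0002,0,-0.001,0,0,0,-1]
    - [0,0,-0.001,0,0,0,-1]
    - [0,0,-0.0008,0,0,0,-1]
    - [0,0,0,0,0,0,-1]

```text
t: 28.17
tool_pos: [619.0, 65.3, 233.7]
tcp_rot: [-0.0, 0.115, 0.993, 0.0]
wrist_force: [-0.4, 0.1, -0.5]
gripper_width: 0.002
```

```bash
python3 st.py;python3 -c "
from h import *
shot('side','s19',(220,60,380,180),4.9)"
```

```text
28.1667 cab [ 74.23   1.98 233.69] yaw 166.74 Fcab [-0.4   0.01 -0.5 ] w 0.00194467126053462
```

View pics/s19.png

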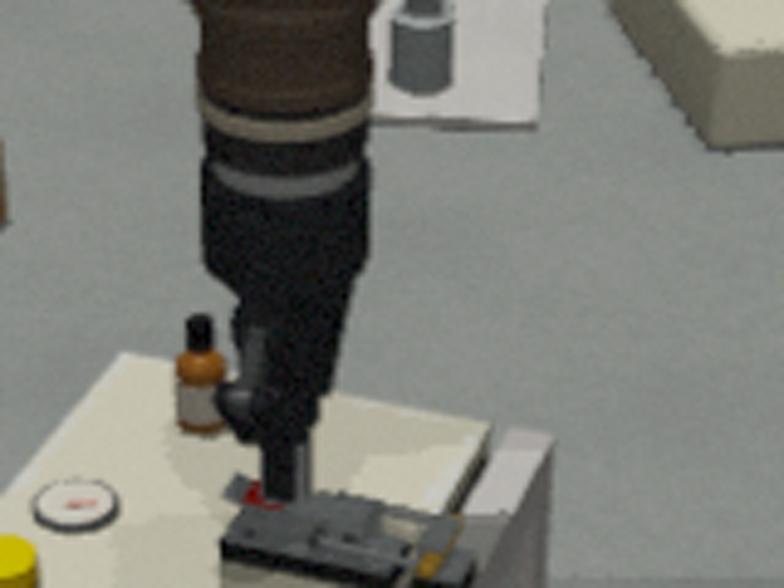

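Call:
send_rows:
  series:
    - [0,0,-0.0005,0,0,0,-1]
    - [0,0,-0.0005,0,0,0,-1]
    - [0,0,-0.0005,0,0,0,-1]
    - [0,0,0,0,0,0,-1]
    - [0,0,0,0,0,0,-1]
    - [0,0,0,0,0,0,-1]
    - [0,0,0,0,0,0,-1]
    - [0,0,0,0,0,0,-1]
    - [0,0,0,0,0,0,-1]
    - [0,0,0,0,0,0,-1]

```text
t: 29.05
tool_pos: [619.2, 65.2, 233.0]
tcp_rot: [0.0, 0.116, 0.993, 0.0]
wrist_force: [-1.8, 0.4, 5.2]
gripper_width: -0.001
```

```bash
python3 st.py
```

```text
29.05 cab [ 74.47   1.99 233.04] yaw 166.73 Fcab [-1.86 -0.03  5.24] w -0.0013184692490709423
```

Call:
send_rows:
  series:
    - [0,0,0.004,0,0,0,-1]
    - [0,0,0.01,0,0,0,-1]
    - [0,0,0.02,0,0,0,-1]
    - [0,0,0.025,0,0,0,-1]
    - [0,0,0.025,0,0,0,-1]
    - [-0.02,0.005,0.02,0,0,0,-1]
    - [-0.03,0.007,0.01,0,0,0,-1]
    - [-0.03,0.007,0,0,0,0,-1]
    - [-0.03,0.007,0,0,0,0,-1]
    - [-0.02,0.005,0,0,0,0,-1]

```text
t: 29.88
tool_pos: [487.1, 96.5, 347.8]
tcp_rot: [0.0, 0.115, 0.993, 0.0]
wrist_force: [0.4, 1.0, 0.5]
gripper_width: -0.0
```

```bash
python3 st.py;python3 -c "
from h import *
shot('wrist','w20');shot('side','s20',(190,110,350,230),4.9);shot('scene','c20',(130,110,350,275),3.6)"
```

```text
29.8833 cab [-61.27   2.07 347.84] yaw 166.74 Fcab [0.2  1.11 0.54] w -0.00044141286632086766
```

View pics/w20.png

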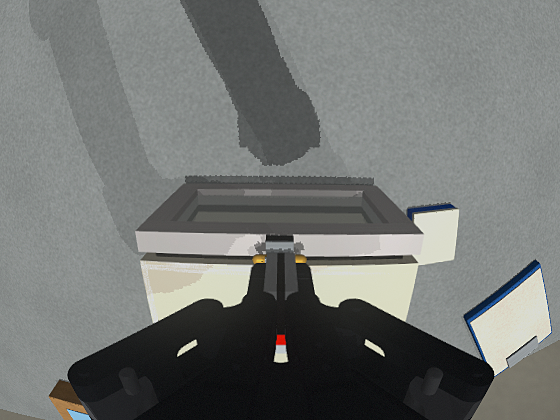

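View pics/s20.png

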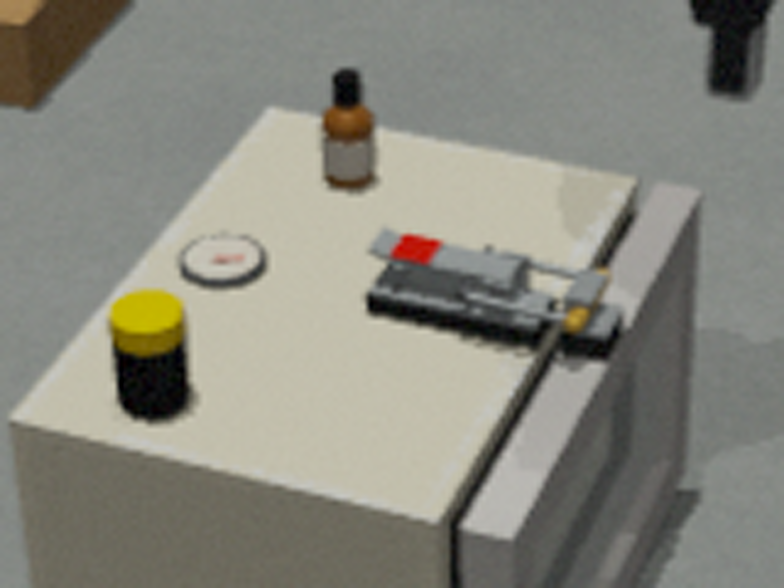

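View pics/c20.png

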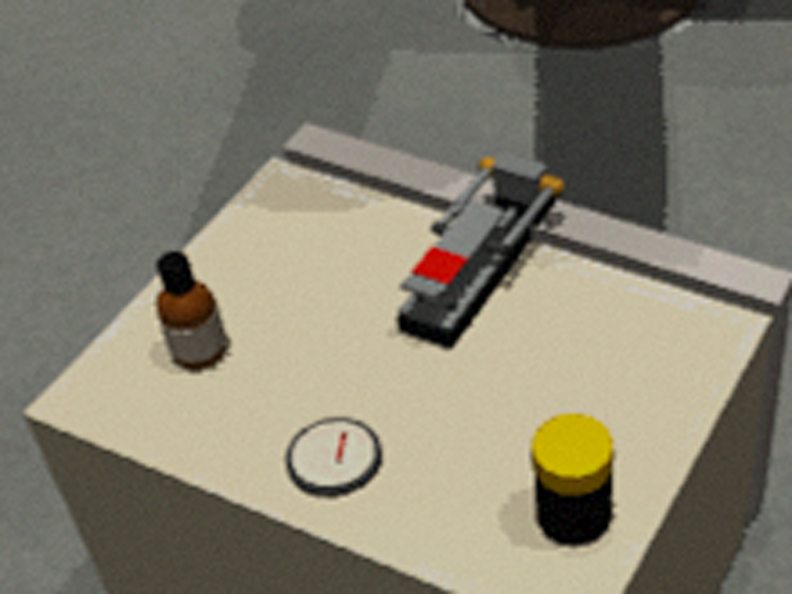

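Run:
```python
from h import *
C={}
for n,f in(('side','s20'),('scene','c20')):
    im=cv2.imread(f'pics/{f}_raw.png').astype(int);m=(im[...,2]>im[...,1]*2.2)&(im[...,2]>im[...,0]*2.2)&(im[...,2]>110)
    n_,lab,st,ce=cv2.connectedComponentsWithStats(m.astype(np.uint8));
    for i in range(1,n_):
        if st[i,4]>25: print(n,st[i],ce[i])
    w={'side':(265,150,285,170),'scene':(240,170,265,195)}[n]
    i=[i for i in range(1,n_) if w[0]<ce[i][0]<w[2] and w[1]<ce[i][1]<w[3]];i=max(i,key=lambda k:st[k,4]);C[n]=ce[i]
X,e=tri([(n,*C[n]) for n in C]);print(w2c(X),e)
```

```text
side [270 158  10   6  40] [274.325 160.45 ]
scene [245 179  15  10  92] [251.82608696 183.2826087 ]
[ 83.57088635   2.54531255 236.64681611] [np.float64(0.3063453092267082), np.float64(0.306345309226633)]
```

```bash
python3 -c "
from bench import hand_in
print(hand_in())"; python3 st.py
```

```text
the job is handed in; nothing more can be done
None
the job is handed in; nothing more can be done
```

The cabinet is shut and latched, and I handed the job in with about 30 s of the 72 s used.

- **Door:** I pushed it up slowly until it met the seal. The push force rose from about 2.5 N to 8 N, then I backed off.
- **Loop:** I pinched the bar, felt for the top of the keeper's nose and led the bar out, down and in under it. It stopped against the upright. My tug read about 8 N at the wrist, about 3.5 N of it latch friction, so roughly 5 N net. Then I let go.
- **Lever:** I pressed it down through its arc at no more than about 6 N as read between moves. Near the bottom the resistance dropped to zero as it passed centre. A final light press met a hard stop at z = 233.0 mm, which is the height for the lever lying flat.

**Last checks:** With the arm clear, the pictures show the lever flat, the bar under the keeper's nose and the door parallel to the cabinet. The canister, bottle and slide box look undisturbed.

**Disagreement:** After release, the side and scene cameras put the lever pad at about 236.6 mm, against the 233.0 mm I felt. I put this down to camera bias, because the same two views also placed other points 2 to 5 mm too high.

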